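# Wind back and strip the sausage filler for washing up

### The job

Strip the hand-cranked sausage filler for washing up: wind the crank anticlockwise until the piston is right out of the barrel and the crank suddenly runs slack, then stop there, well before the piston jams against the gear housing. Lift the barrel out and lay it gently in the blue-grey washing-up tray, and put the flat orange scraper (slide it over the worktop's front edge to get hold of it) and every white nozzle into the tray too. Leave everything else on the worktop as it stands.

Things in the scene. Friction and masses are not known exactly. Their poses are not given: they have to be found in the camera images.
- crank_knob (a point): middle of the crank's black grip knob: upright, round, 18 across and 40 high (this point is half-way up, 122 above the worktop; the crank arm, 13 wide, lies just under the knob with its top at 102); it spins freely on its pin, so the hand need not turn. The knob goes round in a level circle of 45 radius about crank_axis.
- crank_axis (a point): point on the crank's vertical axis at the height of the knob's middle, over the white gear housing (78 x 64, 87 high) of the sausage filler, which is fixed to the worktop. Its y axis runs level along the barrel, from gear housing to spout. The base plate is 92 wide and 16 high; a toothed rod, 10 thick, sticks out level at 62 height behind the housing, up to 155.
- crank (a joint): turn of the crank, rad, from about 0 to 9 at the start; grows when turned anticlockwise seen from above, which draws the piston back 5 mm per radian. It stays where it is left. While the piston's seal drags in the barrel the knob needs about 7 N; once the seal is out (23.4 to 24 rad) it runs slack, under 0.5 N. At 28.2 it is jammed.
- piston (a joint): how far the piston is drawn back, m, from 0 (at the front of the barrel); moves with the crank. The seal leaves the barrel and the drag drops away at 0.116 to 0.120; at 0.141 the piston jams against the gear housing.
- barrel_mid (a point): middle of the axis of the loose steel barrel: tube 58 across, 130 long, a spout 22 across and 16 long on its front end (its +y). Lies level, axis 62 above the worktop, in two V saddles 70 apart, each 14 wide and up to 52 high, with low end stops. Gripped across its middle it lifts straight up once the piston is out; until then the piston holds it. 0.3 kg.
- barrel: the same barrel; origin at the middle of its axis
- scraper_mid (a point): centre of an orange flat scraper, 90 (its x, roughly square to the worktop's edge) x 50 (its y) x 3, 40 g; grippy silicone on top, smooth below. Too thin to grip where it lies, the drainer's rim (5 high) close behind it: press a fingertip on it (3 to 8 N) and draw it out until 35 to 40 hang over the front edge (it tips off at 45); then grip it across the 50, fingertips below the worktop's level.
- front_edge (a point): point on the worktop's straight front edge, at the level of the top (z = 0); the edge runs along the world y axis at this x. Below the worktop the cupboard handles stand a little proud of it, from 60 below the top downwards.
- tray_floor (a point): centre of the inner floor of the blue-grey open washing-up tray that stands fixed on the drainer: outside 180 (its x) x 270 (its y) x 50 high, walls and floor 4 thick.
- nozzle_a_mid (a point): centre, half-way up, of a white filling nozzle standing on its flange on the drainer, 5 above the worktop (None: absent). 90 high, 50 g; flange 46 across, 5 thick; a cone narrows to a round tube 12 across from 40 above the foot to the top: grasp there. z axis from flange to tip; if knocked over it can be gripped across the tube where it lies.
- nozzle_b_mid (a point): centre, half-way up, of a white filling nozzle standing on its flange on the drainer, 5 above the worktop (None: absent). 90 high, 50 g; flange 46 across, 5 thick; a cone narrows to a round tube 16 across from 40 above the foot to the top: grasp there. z axis from flange to tip; if knocked over it can be gripped across the tube where it lies.
- nozzle_c_mid (a point): centre, half-way up, of a white filling nozzle standing on its flange on the drainer, 5 above the worktop (None: absent). 90 high, 50 g; flange 46 across, 5 thick; a cone narrows to a round tube 20 across from 40 above the foot to the top: grasp there. z axis from flange to tip; if knocked over it can be gripped across the tube where it lies.
- nozzle_d_mid (a point): centre, half-way up, of a white filling nozzle standing on its flange on the drainer, 5 above the worktop (None: absent). 90 high, 50 g; flange 46 across, 5 thick; a cone narrows to a round tube 24 across from 40 above the foot to the top: grasp there. z axis from flange to tip; if knocked over it can be gripped across the tube where it lies.
- salt_shaker: bystander, to be left alone: salt shaker, grey top, 44 across, 90 high, in the middle near the front edge; origin at its underside
- pepper_shaker: bystander, to be left alone: pepper shaker like the salt shaker, at the right in the middle near the front edge; origin at its underside
- spice_jar_1: bystander, to be left alone: spice jar with red lid, 45 across, 106 high, behind the filler; origin at its underside
- egg_timer: bystander, to be left alone: white egg timer, 61 across, 58 high, at the back of the drainer; origin at its underside
Not all that is in view belongs to the job. What is shaped like the part that bears nozzle_c_mid but green is not meant.

How it is judged:
By the outcome, as a careful person would: the job done as asked, in the order asked, and still so for the second after the job is handed in, with the robot touching nothing.
Of nozzle_a, nozzle_b, nozzle_c, nozzle_d only 2 to 4 are there at a start; the rules pass over those that are not, and their reading is None.
At some moment in a run one of nozzle_a, nozzle_b, nozzle_c, nozzle_d may be knocked a few centimetres aside while the robot is not near it.
It also fails if it takes over 210 s, if anything falls off the work surface, if the arm or the gripper's body presses on something with over 40 N, if the wrist force passes 120 N, or if a joint passes its speed limit or range.

### The arm

A 6-joint arm with a two-finger parallel gripper is mounted at the origin on a cart in front of the work surface, level with it; the furniture and walls round the work are solid. World frame = base frame: x ahead of the robot, y to its left, z up, the work surface at z = 0. Lengths are in mm, angles in rad, forces in N, time in s.
With the tool pointing down it reaches from about 300 to 775 mm from the base axis. Payload 14.6 kg.
Tool frame: the origin (TCP) lies between the finger pads; the fingertips stand 19 mm ahead of it and the grasp point (between the pads) is the TCP; z points along the fingers, y is the line along which they close (so a half turn about z gives the same grasp; the last joint's range is limited). The gripper opens to 94 mm and grips with 3 to 60 N. Pads are 16 mm wide; open, the fingers measure 119 mm over their backs; the gripper's body (75 mm by 177 mm) begins 78 mm behind the grasp point.
Start: joints at [-1.287, 0.3, 1.521, -0, 1.321, -0.067], TCP at [189, -516.496, 224.446] pointing down, gripper open.
Joint ranges: [-3.03, 3.03], [-0.79, 2.21], [0.23, 2.52], [-1.04, 4.18], [0, 3.07], [-2.55, 2.55]. Speed limits (rad/s): [2.22, 2.22, 2.57, 3.14, 3.14, 3.14].

### API

Orientations are given as [roll, pitch, yaw] about the fixed x, y, z axes, in that order (R = Rz(yaw) Ry(pitch) Rx(roll)).
In Python, from cell import monitor, imaging, job, find_in, trace gives the robot as it stands. The module is installed in compiled form; this text tells all that it offers.
- The arm moves only by the tool arm_command, never from a script. Its argument "steps" is a list of rows, each a list of 5 numbers: the opening, from 0 (shut) to 1 (fully open), then the shift along the tool's x, y, z in mm, then the turn about the tool's z in degrees. In form: [[gripper, dx, dy, dz, turn], ...]. A call has 1 to 20 rows; each row is the pose to reach, as a shift and turn from the pose commanded when the call began, along the tool's axes at that moment; what a row does not reach only later rows make up. A row lasts 1/8 s, in which the tool goes at most 62.5 mm and 10.7 degrees, less where a joint would pass 70% of its speed; a pose out of reach is approached as far as the arm can. A call with a gripper value outside its range is refused whole. The fingers move at their own pace and stop on an object; "force" is the grip in N (left out, the last holds). Time passes only in rows, so rows that repeat a pose let the fingers close. It gives the time, the measured TCP pose, the force, the opening and the grip force at its end, in the units of the state.
- monitor.read_state(): the state, without advancing time (a new reading comes with each control period).
- imaging.camera(name): name is "side" or "top"; returns a dict with "img" (384x512x3 uint8, red, green, blue), "mtx" (3x3 intrinsics, pixels), "D" ([k1, k2, p1, p2, k3] as OpenCV has them; the pictures are not rectified), "view" (4x4, takes a point from world to camera coordinates). Camera axes: x right, y down, z forward; pixel columns grow to the right and rows downward; lengths in mm; the calibration is good to about 2 mm. A picture is of the moment at which its call begins. There is no depth.
- job.sign_off(): hands the job in; it is judged then, once.
Trained networks look in a picture, given as the dict that the camera call returned (one of the last four; its "shot" number tells which), for a name from the list of things; names that differ only in an ending like _2 or _b are one class to them, and where a whole thing is asked for, a point or a joint stands for the part that bears it (a point fixed in the world has none). Each returns a list of dicts, best first, with "p" (0 to 1); they miss things now and then, are a little off and sometimes report something else, mostly with a low value. They report only what shows in the picture. A call takes as long as a camera call. They do not tell look-alikes from the thing itself.
- find_in(picture, target): "rect" ([centre column, centre row, width, height] in pixels, round what is visible of it).
- trace(picture, target): "region" (384x512 bool, what is visible of it) and "rect" ([centre column, centre row, width, height] in pixels, round what is visible of it).
The state is a dict: "clock": time; "joints": joint angles; "qd": joint speeds; "effort": joint torques, N m; "eef_pos": TCP position; "eef_rot": TCP orientation; "wrist_force": force on the tool from outside, world axes, zero at the start; "moment": the same for the moment, N m; "finger_gap": finger opening in mm; "finger_force": force on a finger pad.
Only numpy, scipy, OpenCV 4.12 (cv2) and the standard library are available. Lean on these libraries where they do the work, as an engineer would, in place of code of your own. Each camera call takes 0.05 s, during which the arm holds its last target. There are 200 camera calls.

## Working session

There is one attempt and no reset: what is moved stays moved. The work goes in short steps, Python scripts to look and compute and a tool call to move; the robot and the scene stay as the last step left them, time stands still between calls to the robot, and variables do not carry over. Pictures are saved under pics/ and viewed, at most 14 in all, crops included, and the job is handed in when it is done.

Besides the shell and the picture viewer there is one more tool, called after "Emit:" by a JSON object that holds its "method" and its "body", one argument or row to a line. arm_command: Moves the arm, as the interface text tells. Its arguments: {"type":"object","properties":{"steps":{"type":"array","items":{"type":"array","items":{"type":"number"}}},"force":{"type":"number"}},"required":["steps"]}

```bash
mkdir -p pics
cat > h.py <<'E'
import numpy as np, cv2
from cell import monitor, imaging, job, find_in, trace
def cam(n,save=None):
    c=imaging.camera(n)
    if save: cv2.imwrite(f'pics/{save}.png',c['img'][:,:,::-1])
    return c
def ray(c,uv):
    p=cv2.undistortPoints(np.array([[uv]],float),c['mtx'],np.array(c['D']))[0,0]
    V=np.array(c['view']);R,t=V[:3,:3],V[:3,3]
    return -R.T@t, R.T@np.array([p[0],p[1],1])
def at_z(c,uv,z):
    o,d=ray(c,uv); return o+d*(z-o[2])/d[2]
def proj(c,P):
    V=np.array(c['view']); 
    return cv2.projectPoints(np.array(P,float).reshape(-1,1,3),cv2.Rodrigues(V[:3,:3])[0],V[:3,3],c['mtx'],np.array(c['D']))[0][:,0]
def tri(c1,u1,c2,u2):
    (o1,d1),(o2,d2)=ray(c1,u1),ray(c2,u2)
    A=np.stack([d1,-d2],1);s=np.linalg.lstsq(A,o2-o1,rcond=None)[0]
    a,b=o1+s[0]*d1,o2+s[1]*d2
    return (a+b)/2,np.linalg.norm(a-b)
def st():
    s=monitor.read_state();print({k:np.round(s[k],3).tolist() for k in ['clock','joints','eef_pos','eef_rot','wrist_force','finger_gap','finger_force']});return s
E
python3 - <<'E'
from h import *
st()
for n in ['top','side']:
    c=cam(n,n+'0')
    V=np.array(c['view']);print(n,(-V[:3,:3].T@V[:3,3]).round(),V[:3,:3].round(2).tolist(),np.array(c['mtx']).round().tolist())
    for t in ['crank_knob','barrel','scraper_mid','tray_floor','nozzle_a_mid','crank','piston','salt_shaker','pepper_shaker','spice_jar_1','egg_timer']:
        print(t,[(round(r['p'],2),np.round(r['rect']).tolist()) for r in find_in(c,t)])
    big=cv2.resize(c['img'],(800,600))[:,:,::-1];cv2.imwrite(f'pics/{n}0b.png',big)
E
```

```text
{'clock': 0.0, 'joints': [-1.287, 0.301, 1.522, 0.0, 1.321, -0.067], 'eef_pos': [188.939, -516.268, 223.869], 'eef_rot': [-3.14, -0.0, 0.351], 'wrist_force': [-0.126, 0.616, -0.906], 'finger_gap': 94.12, 'finger_force': 0.0}
top [  86. -253. 1194.] [[0.39, -0.92, 0.0], [-0.82, -0.34, -0.46], [0.42, 0.18, -0.89]] [[372.0, 0.0, 249.0], [0.0, 372.0, 191.0], [0.0, 0.0, 1.0]]
crank_knob [(0.63, [144.0, 176.0, 6.0, 7.0])]
barrel [(0.77, [172.0, 198.0, 46.0, 26.0])]
scraper_mid [(0.81, [314.0, 274.0, 16.0, 29.0])]
tray_floor [(0.84, [313.0, 211.0, 92.0, 78.0])]
nozzle_a_mid []
crank [(0.58, [138.0, 175.0, 23.0, 12.0])]
piston []
salt_shaker [(0.46, [232.0, 230.0, 9.0, 18.0])]
pepper_shaker [(0.77, [351.0, 279.0, 17.0, 15.0]), (0.31, [252.0, 212.0, 14.0, 16.0])]
spice_jar_1 [(0.68, [209.0, 172.0, 11.0, 22.0])]
egg_timer [(0.79, [248.0, 164.0, 16.0, 21.0])]
side [  76. 1008.  659.] [[-0.89, -0.45, 0.02], [-0.2, 0.37, -0.91], [0.4, -0.82, -0.42]] [[433.0, 0.0, 255.0], [0.0, 433.0, 189.0], [0.0, 0.0, 1.0]]
crank_knob []
barrel [(0.76, [244.0, 256.0, 45.0, 47.0])]
scraper_mid [(0.51, [326.0, 197.0, 25.0, 7.0])]
tray_floor [(0.54, [287.0, 223.0, 16.0, 27.0])]
nozzle_a_mid [(0.48, [266.0, 211.0, 14.0, 28.0])]
crank [(0.65, [218.0, 263.0, 14.0, 32.0])]
piston []
salt_shaker [(0.81, [288.0, 226.0, 13.0, 29.0])]
pepper_shaker [(0.39, [324.0, 199.0, 24.0, 6.0])]
spice_jar_1 [(0.67, [215.0, 232.0, 17.0, 41.0])]
egg_timer [(0.87, [199.0, 217.0, 14.0, 20.0]), (0.34, [219.0, 256.0, 6.0, 18.0])]
```

View pics/top0b.png

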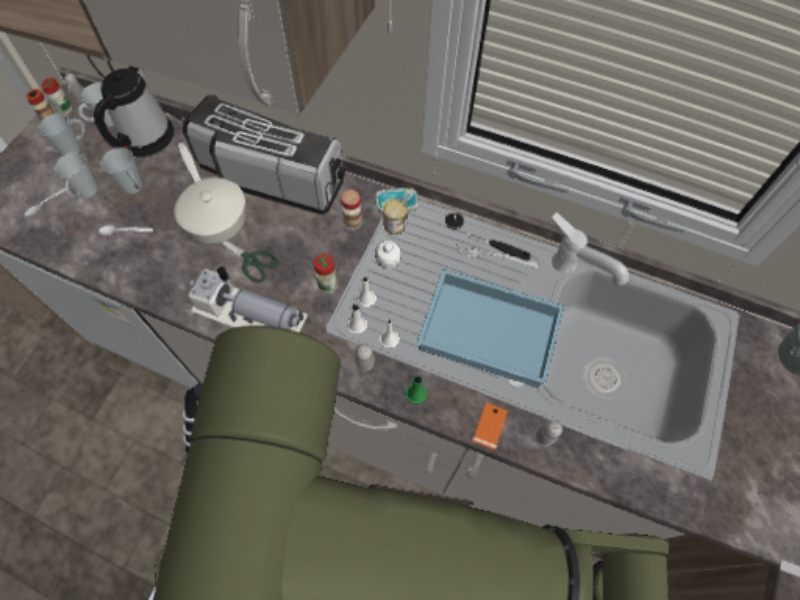

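View pics/side0b.png

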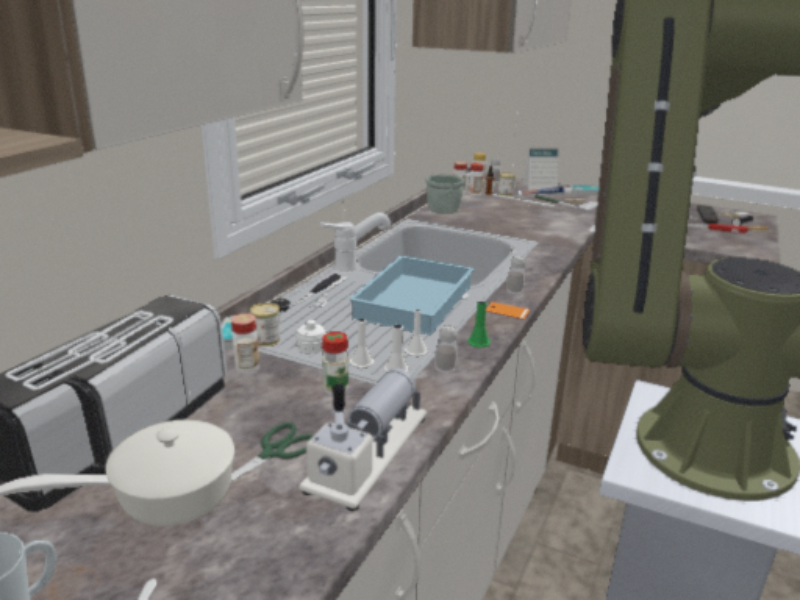

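Top view: the filler is at (250,300) of 800, with the knob at (223,273). White nozzles stand at (366,292), (357,320) and (389,334). The green look-alike is at (417,390). The scraper is at (490,425), with the pepper shaker beside it at (550,433). Next, close crops with measured positions.

```bash
cat > m1.py <<'E'
from h import *
a=cam('top');b=cam('side')
def crop(c,x0,y0,x1,y1,w,h): return cv2.resize(c['img'][y0:y1,x0:x1],(w,h),interpolation=cv2.INTER_CUBIC)[:,:,::-1]
cv2.imwrite('pics/c1.png',np.vstack([crop(a,110,160,250,230,600,300),crop(b,180,190,320,260,600,300)]))
f=lambda c,t:[(round(r['p'],2),np.round(r['rect'],1).tolist()) for r in find_in(c,t)]
for t in ['crank_knob','nozzle_a_mid','nozzle_c_mid','barrel']: print(t,f(a,t),f(b,t))
for n,t in [('scraper','scraper_mid'),('tray','tray_floor'),('barrel','barrel')]:
    for c in (a,b):
        r=trace(c,t)
        if r:
            m=r[0]['region'].astype(np.uint8);q=cv2.boxPoints(cv2.minAreaRect(cv2.findNonZero(m)))
            print(n,r[0]['p'],[at_z(c,p,{'scraper':3,'tray':50,'barrel':62}[n]).round().tolist() for p in q],q.round().tolist())
k=tri(a,(143.5,176),b,(216.5,253));print('knob',k)
for z,u in [(0,None)]:
  for uv in [(351,279),(232,230),(267,249)]: print(at_z(a,uv,45).round())
# front edge guess in top 800 px
for p in [(0,250),(120,300),(600,490),(720,540)]: print('edge',at_z(a,(p[0]/1.5625,p[1]/1.5625),0).round())
E
python3 m1.py
```

```text
crank_knob [(0.19, [208.4, 173.6, 15.1, 23.8])] [(0.67, [218.4, 255.8, 9.7, 16.2])]
nozzle_a_mid [(0.48, [250.1, 215.1, 14.1, 18.5])] [(0.75, [326.4, 199.1, 23.0, 9.9]), (0.51, [266.4, 212.2, 13.2, 32.1]), (0.18, [242.2, 259.6, 39.9, 44.6])]
nozzle_c_mid [(0.56, [228.2, 203.1, 12.7, 21.1]), (0.43, [266.9, 248.1, 12.8, 20.3])] [(0.7, [305.5, 207.3, 11.8, 24.5]), (0.66, [253.8, 221.7, 16.5, 28.6])]
barrel [(0.75, [171.4, 197.4, 45.8, 25.7])] [(0.56, [243.5, 259.3, 43.4, 47.2])]
scraper 0.76 [[408.0, -303.0, 3.0], [500.0, -299.0, 3.0], [503.0, -349.0, 3.0], [412.0, -351.0, 3.0]] [[302.0, 283.0], [310.0, 257.0], [325.0, 261.0], [317.0, 287.0]]
tray 0.64 [[535.0, -121.0, 50.0], [745.0, -103.0, 50.0], [757.0, -403.0, 50.0], [552.0, -401.0, 50.0]] [[265.0, 223.0], [282.0, 171.0], [364.0, 197.0], [347.0, 250.0]]
tray 0.62 [[701.0, -32.0, 50.0], [880.0, -407.0, 50.0], [575.0, -409.0, 50.0], [469.0, -54.0, 50.0]] [[221.0, 204.0], [231.0, 157.0], [302.0, 171.0], [293.0, 218.0]]
barrel 0.93 [[458.0, 286.0, 62.0], [524.0, 296.0, 62.0], [521.0, 132.0, 62.0], [457.0, 126.0, 62.0]] [[146.0, 198.0], [153.0, 181.0], [194.0, 199.0], [187.0, 215.0]]
barrel 0.57 [[525.0, 273.0, 62.0], [531.0, 89.0, 62.0], [454.0, 142.0, 62.0], [458.0, 310.0, 62.0]] [[220.0, 266.0], [252.0, 231.0], [270.0, 247.0], [237.0, 282.0]]
knob (array([509.45123495, 307.50409898, 121.54422058]), np.float64(4.692371794995248))
[ 466. -440.   45.]
[473. -29.  45.]
[ 456. -160.   45.]
edge [392. 954.   0.]
edge [399. 568.   0.]
edge [ 413. -578.    0.]
edge [ 405. -837.    0.]
```

View pics/c1.png

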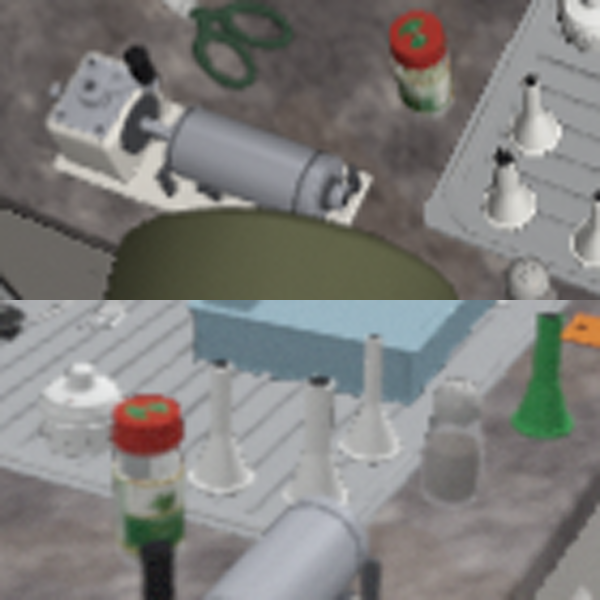

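```bash
cat >> h.py <<'E'
from scipy.spatial.transform import Rotation as Ro
def plan(way,g=1.0,step=45):
    """way: list of (x,y,z,yaw world) ; prints tool rows from the current measured pose"""
    s=monitor.read_state();p=np.array(s['eef_pos']);R=Ro.from_euler('xyz',s['eef_rot']).as_matrix()
    y0=s['eef_rot'][2];cur=np.array([*p,y0]);rows=[]
    for w in way:
        w=np.array(w,float)
        if len(w)==3:w=np.append(w,cur[3])
        n=max(1,int(np.ceil(max(np.linalg.norm(w[:3]-cur[:3])/step,abs(np.degrees(w[3]-cur[3]))/10))))
        for i in range(1,n+1):
            q=cur+(w-cur)*i/n;d=R.T@(q[:3]-p)
            rows.append([g]+[round(float(v),1) for v in d]+[round(-float(np.degrees(q[3]-y0)),1)])
        cur=w
    print(len(rows),str(rows).replace(' ',''))
E
python3 - <<'E'
from h import *
a=cam('top');b=cam('side')
for n,u,v in [('N1',(233.9,178.7),(231.6,205.2)),('N2',(227.4,196.6),(254.4,208.2)),('N3',(249.5,206),(267.3,198.6)),('knob',(142.2,175),(216.5,255))]: print(n,[np.round(x,1).tolist() for x in tri(a,u,b,v)], at_z(a,u,95).round())
print('axis',at_z(a,(132,181.3),92).round(1))
plan([(440,-250,240,0.8),(500,0,240,1.2),(500,180,240,1.57)])
E
```

```text
N1 [[628.7, 31.0, 91.5], 0.6] [627.  30.  95.]
N2 [[558.0, 22.9, 95.0], 1.2] [557.  23.  95.]
N3 [[555.3, -57.1, 92.1], 0.1] [554. -58.  95.]
knob [[508.7, 312.8, 121.0], 0.2] [519. 327.  95.]
axis [485.1 348.3  92. ]
19 [[1.0,36.4,-18.2,-1.7,-2.9],[1.0,72.7,-36.4,-3.5,-5.7],[1.0,109.1,-54.7,-5.2,-8.6],[1.0,145.5,-72.9,-6.9,-11.4],[1.0,181.8,-91.1,-8.6,-14.3],[1.0,218.2,-109.3,-10.4,-17.2],[1.0,254.6,-127.6,-12.1,-20.0],[1.0,290.9,-145.8,-13.8,-22.9],[1.0,327.3,-164.0,-15.6,-25.7],[1.0,351.0,-199.7,-15.6,-29.6],[1.0,374.7,-235.4,-15.6,-33.4],[1.0,398.4,-271.1,-15.6,-37.2],[1.0,422.1,-306.8,-15.6,-41.0],[1.0,445.8,-342.5,-15.6,-44.8],[1.0,469.6,-378.1,-15.6,-48.7],[1.0,485.0,-420.4,-15.6,-54.0],[1.0,500.5,-462.7,-15.6,-59.3],[1.0,516.0,-504.9,-15.6,-64.6],[1.0,531.4,-547.2,-15.5,-69.9]]
```

The white nozzles are N1 (629,31), N2 (558,23) and N3 (555,-57). The only look-alike is the green one at px (267,249), about (456,-160), which the crop confirms. Black knob: (509,313); the only other dark upright near it is the jar (red lid, px (209,172)), which is not it. Moving now.

Emit:
{"method": "arm_command", "body": {
  "steps": [
    [1, 36, -18, -2, -3],
    [1, 73, -36, -3, -6],
    [1, 109, -55, -5, -9],
    [1, 145, -73, -7, -12],
    [1, 182, -91, -9, -15],
    [1, 218, -109, -10, -18],
    [1, 255, -128, -12, -20],
    [1, 291, -146, -14, -23],
    [1, 327, -164, -16, -26],
    [1, 351, -200, -16, -30],
    [1, 375, -235, -16, -34],
    [1, 398, -271, -16, -38],
    [1, 422, -307, -16, -41],
    [1, 446, -342, -16, -45],
    [1, 470, -378, -16, -49],
    [1, 485, -420, -16, -54],
    [1, 500, -463, -16, -59],
    [1, 516, -505, -16, -65],
    [1, 531, -547, -16, -70]
  ]
}}

```text
clock: 4.47
eef_pos: [499.5, 181.2, 240.6]
eef_rot: [3.141, -0.0, 1.576]
wrist_force: [0.4, -0.8, 0.5]
finger_gap: 94.1
finger_force: 0.0
```

Run:
```python
from h import *
st()
a=cam('top');b=cam('side')
def crop(c,x0,y0,x1,y1,w,h): return cv2.resize(c['img'][y0:y1,x0:x1],(w,h),interpolation=cv2.INTER_CUBIC)[:,:,::-1]
cv2.imwrite('pics/c2.png',np.hstack([crop(a,110,150,240,250,400,308),crop(b,180,210,310,310,400,308)]))
cv2.imwrite('pics/c2.png',np.vstack([crop(a,110,150,240,230,480,295),crop(b,180,225,310,305,480,295)]))
for c in(a,b):
  for t in ['crank_knob','barrel','crank']: print(t,[(round(r['p'],2),np.round(r['rect'],1).tolist()) for r in find_in(c,t)])
```

```text
{'clock': 4.475, 'joints': [0.279, 0.246, 1.552, -0.0, 1.344, 0.274], 'eef_pos': [499.543, 181.176, 240.552], 'eef_rot': [3.141, -0.0, 1.576], 'wrist_force': [0.427, -0.847, 0.48], 'finger_gap': 94.071, 'finger_force': 0.0}
crank_knob []
barrel [(0.8, [171.2, 198.6, 45.7, 30.6])]
crank [(0.61, [225.7, 202.9, 14.0, 18.0]), (0.55, [313.3, 273.8, 19.4, 29.1])]
crank_knob [(0.68, [217.6, 253.6, 8.8, 18.4])]
barrel [(0.74, [244.5, 259.3, 43.4, 51.0])]
crank [(0.63, [218.1, 263.4, 11.8, 38.3])]
```

View pics/c2.png

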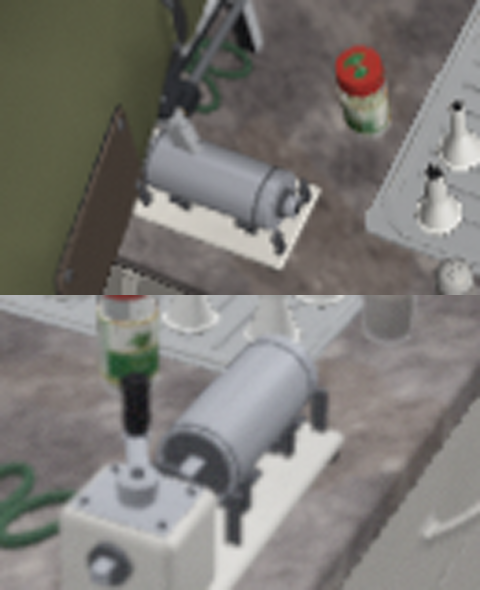

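Run:
```python
from h import *
a=cam('top');b=cam('side')
print('knob',tri(a,(142.2,175),b,(216.6,254.4)),at_z(b,(216.6,246.7),142),at_z(b,(216.6,262),102))
print('boss side',at_z(b,(216.6,273.5),95),'top',at_z(a,(132,181.3),95))
print('rod end',at_z(b,(208.4,299.5),62)); print('spout',at_z(a,(188.8,205),62))
print('barrel rear c', at_z(b,(234,271),62))
r=trace(b,'barrel')[0]; ra=trace(a,'barrel')[0]
for c,m in((a,ra['region']),(b,r['region'])):
  q=cv2.minAreaRect(cv2.findNonZero(m.astype(np.uint8)));print(q, at_z(c,q[0],62))
```

```text
knob (array([508.52686248, 312.25417806, 122.18240829]), np.float64(0.2758109608762416)) [508.65618523 311.48974212 142.        ] [508.9640832 312.5575268 102.       ]
boss side [491.53020208 341.76266651  95.        ] top [484.05597385 346.61506489  95.        ]
rod end [482.98164351 390.96312123  62.        ]
spout [492.30417582 138.00985074  62.        ]
barrel rear c [485.0739849  275.14537203  62.        ]
((170.06617736816406, 198.22923278808594), (42.76738357543945, 16.91835594177246), 19.440034866333008) [490.06607596 208.69101441  62.        ]
((244.867431640625, 256.980712890625), (24.454376220703125, 48.61143493652344), 41.987213134765625) [489.9768765  211.16474288  62.        ]
```

Emit:
{"method": "arm_command", "body": {
  "steps": [
    [1, 44, 3, 0, 0],
    [1, 88, 6, 0, 0],
    [1, 131, 10, 0, 0],
    [1, 131, 10, 0, 0],
    [1, 131, 10, 40, 0],
    [1, 131, 10, 80, 0],
    [1, 131, 10, 100, 0],
    [1, 131, 10, 113, 0],
    [1, 131, 10, 113, 0],
    [0.5, 131, 10, 113, 0],
    [0.3, 131, 10, 113, 0],
    [0.1, 131, 10, 113, 0],
    [0.1, 131, 10, 113, 0],
    [0.1, 131, 10, 113, 0],
    [0.1, 131, 10, 113, 0],
    [0.1, 131, 10, 113, 0]
  ],
  "force": 20
}}

```text
clock: 7.08
eef_pos: [509.4, 310.7, 127.4]
eef_rot: [-3.142, 0.0, 1.573]
wrist_force: [0.5, 0.2, -0.3]
finger_gap: 27.3
finger_force: 0.0
```

Emit:
{"method": "arm_command", "body": {
  "steps": [
    [0.1, 0, 0, 0, 0],
    [0.1, 0, 0, 0, 0],
    [0.1, 0, 0, 0, 0],
    [0.1, 0, 0, 0, 0]
  ]
}}

```text
clock: 7.58
eef_pos: [509.5, 310.7, 127.5]
eef_rot: [3.142, 0.0, 1.573]
wrist_force: [1.1, -1.0, -0.8]
finger_gap: 17.2
finger_force: 20.0
```

Run:
```python
from h import *
st()
# circle rows: 18 deg-ish steps
def circ(ax,ay,x0,y0,a1,n):
    t=np.arctan2(y0-ay,x0-ax);r=45
    rows=[]
    for i in range(1,n+1):
        u=t+a1*i/n; rows.append([0.1,round(ay+r*np.sin(u)-y0,1),round(ax+r*np.cos(u)-x0,1),0,0])
    print(rows)
circ(483.5,349,509,312,np.radians(60),6)
```

```text
{'clock': 7.575, 'joints': [0.486, 0.494, 1.485, -0.0, 1.162, 0.485], 'eef_pos': [509.48, 310.673, 127.451], 'eef_rot': [3.142, 0.0, 1.573], 'wrist_force': [1.073, -0.992, -0.78], 'finger_gap': 17.168, 'finger_force': 20.0}
[[0.1, np.float64(4.9), np.float64(6.1), 0, 0], [0.1, np.float64(10.9), np.float64(11.2), 0, 0], [0.1, np.float64(17.7), np.float64(15.1), 0, 0], [0.1, np.float64(25.0), np.float64(17.9), 0, 0], [0.1, np.float64(32.7), np.float64(19.3), 0, 0], [0.1, np.float64(40.6), np.float64(19.4), 0, 0]]
```

Emit:
{"method": "arm_command", "body": {
  "steps": [
    [0.1, 5, 6, 0, 0],
    [0.1, 11, 11, 0, 0],
    [0.1, 18, 15, 0, 0],
    [0.1, 25, 18, 0, 0],
    [0.1, 33, 19, 0, 0],
    [0.1, 41, 19, 0, 0]
  ]
}}

```text
clock: 8.32
eef_pos: [530.4, 351.7, 127.6]
eef_rot: [3.138, -0.0, 1.572]
wrist_force: [10.0, -2.6, -4.1]
finger_gap: 17.7
finger_force: 20.0
```

```bash
python3 -c "
from h import *
st()
a=cam('top');b=cam('side')
print(find_in(b,'crank_knob'))"
```

```text
{'clock': 8.325, 'joints': [0.529, 0.576, 1.359, -0.002, 1.203, 0.528], 'eef_pos': [530.423, 351.731, 127.592], 'eef_rot': [3.138, -0.0, 1.572], 'wrist_force': [9.994, -2.633, -4.103], 'finger_gap': 17.65, 'finger_force': 19.999}
[{'rect': [197.9, 261.9, 4.7, 14.6], 'p': 0.68}]
```

Emit:
{"method": "arm_command", "body": {
  "steps": [
    [0.1, 11, 1, 0, 0],
    [0.1, 24.5, -7, 0, 0],
    [0.1, 34.5, -19, 0, 0],
    [0.1, 40, -34, 0, 0],
    [0.1, 40.5, -46, 0, 0],
    [0.1, 40.5, -46, 0, 0]
  ]
}}

```text
clock: 9.22
eef_pos: [480.8, 393.4, 127.5]
eef_rot: [-3.141, -0.001, 1.574]
wrist_force: [-2.9, 7.2, -1.2]
finger_gap: 17.5
finger_force: 20.0
```

```bash
cat > circ.py <<'E'
import sys,numpy as np
ax,ay,x0,y0,d,n=map(float,sys.argv[1:7]);t=np.arctan2(y0-ay,x0-ax);n=int(n)
print('start ang',np.degrees(t).round(1),str([[0.1,round(float(ay+45*np.sin(t+np.radians(d)*i/n)-y0),1),round(float(ax+45*np.cos(t+np.radians(d)*i/n)-x0),1),0,0] for i in range(1,n+1)]).replace(' ',''))
E
python3 circ.py 486 349.7 481.5 393 270 15
```

```text
start ang 95.9 [[0.1,-2.2,-13.8,0,0],[0.1,-9.8,-25.6,0,0],[0.1,-20.8,-34.4,0,0],[0.1,-33.9,-39.5,0,0],[0.1,-48.0,-40.3,0,0],[0.1,-61.6,-36.6,0,0],[0.1,-73.4,-29.0,0,0],[0.1,-82.2,-18.0,0,0],[0.1,-87.3,-4.9,0,0],[0.1,-88.1,9.2,0,0],[0.1,-84.4,22.8,0,0],[0.1,-76.8,34.6,0,0],[0.1,-65.8,43.4,0,0],[0.1,-52.7,48.5,0,0],[0.1,-38.6,49.3,0,0]]
```

Emit:
{"method": "arm_command", "body": {
  "steps": [
    [0.1, -2, -14, 0, 0],
    [0.1, -10, -25.5, 0, 0],
    [0.1, -21, -34.5, 0, 0],
    [0.1, -34, -39.5, 0, 0],
    [0.1, -48, -40.5, 0, 0],
    [0.1, -61.5, -36.5, 0, 0]
  ]
}}

```text
clock: 9.98
eef_pos: [445.0, 330.1, 127.4]
eef_rot: [-3.139, 0.0, 1.573]
wrist_force: [-1.5, 4.1, 0.1]
finger_gap: 17.3
finger_force: 20.0
```

Emit:
{"method": "arm_command", "body": {
  "steps": [
    [0.1, -12, 7.5, 0, 0],
    [0.1, -20.5, 18.5, 0, 0],
    [0.1, -25.5, 31.5, 0, 0],
    [0.1, -26.5, 45.5, 0, 0]
  ]
}}

```text
clock: 10.48
eef_pos: [492.2, 304.0, 127.4]
eef_rot: [-3.141, -0.0, 1.572]
wrist_force: [-4.6, 10.3, -2.4]
finger_gap: 17.5
finger_force: 20.0
```

```bash
python3 circ.py 486 350.5 491.5 303 360 20
```

```text
start ang -83.4 [[0.1,6.6,13.2,0,0],[0.1,14.4,25.0,0,0],[0.1,25.4,33.7,0,0],[0.1,38.6,38.6,0,0],[0.1,52.7,39.2,0,0],[0.1,66.2,35.4,0,0],[0.1,78.0,27.6,0,0],[0.1,86.7,16.6,0,0],[0.1,91.6,3.4,0,0],[0.1,92.2,-10.7,0,0],[0.1,88.4,-24.2,0,0],[0.1,80.6,-36.0,0,0],[0.1,69.6,-44.7,0,0],[0.1,56.4,-49.6,0,0],[0.1,42.3,-50.2,0,0],[0.1,28.8,-46.4,0,0],[0.1,17.0,-38.6,0,0],[0.1,8.3,-27.6,0,0],[0.1,3.4,-14.4,0,0],[0.1,2.8,-0.3,0,0]]
```

Emit:
{"method": "arm_command", "body": {
  "steps": [
    [0.1, 6.5, 13, 0, 0],
    [0.1, 14.5, 25, 0, 0],
    [0.1, 25.5, 33.5, 0, 0],
    [0.1, 38.5, 38.5, 0, 0],
    [0.1, 52.5, 39, 0, 0],
    [0.1, 66, 35.5, 0, 0],
    [0.1, 78, 27.5, 0, 0],
    [0.1, 86.5, 16.5, 0, 0],
    [0.1, 91.5, 3.5, 0, 0],
    [0.1, 92, -10.5, 0, 0]
  ]
}}

```text
clock: 11.72
eef_pos: [481.3, 395.0, 127.2]
eef_rot: [3.141, 0.003, 1.572]
wrist_force: [5.0, -18.8, 2.2]
finger_gap: 17.3
finger_force: 20.0
```

Emit:
{"method": "arm_command", "body": {
  "steps": [
    [0.1, -4, -13.5, 0, 0],
    [0.1, -11.5, -25.5, 0, 0],
    [0.1, -22.5, -34, 0, 0],
    [0.1, -35.5, -39, 0, 0],
    [0.1, -49.5, -39.5, 0, 0],
    [0.1, -63, -36, 0, 0],
    [0.1, -75, -28, 0, 0],
    [0.1, -83.5, -17, 0, 0],
    [0.1, -88.5, -4, 0, 0],
    [0.1, -89, 10, 0, 0]
  ]
}}

```text
clock: 12.98
eef_pos: [491.2, 305.0, 127.4]
eef_rot: [-3.14, 0.004, 1.572]
wrist_force: [-3.2, -6.9, 2.6]
finger_gap: 17.2
finger_force: 20.0
```

```bash
python3 circ.py 486 349.8 491.2 305.8 360 20
```

```text
start ang -83.3 [[0.1,3.1,13.6,0,0],[0.1,11.0,25.3,0,0],[0.1,22.0,34.1,0,0],[0.1,35.2,38.9,0,0],[0.1,49.3,39.5,0,0],[0.1,62.8,35.7,0,0],[0.1,74.5,27.8,0,0],[0.1,83.3,16.8,0,0],[0.1,88.1,3.6,0,0],[0.1,88.7,-10.5,0,0],[0.1,84.9,-24.0,0,0],[0.1,77.0,-35.7,0,0],[0.1,66.0,-44.5,0,0],[0.1,52.8,-49.3,0,0],[0.1,38.7,-49.9,0,0],[0.1,25.2,-46.1,0,0],[0.1,13.5,-38.2,0,0],[0.1,4.7,-27.2,0,0],[0.1,-0.1,-14.0,0,0],[0.1,-0.7,0.1,0,0]]
```

Emit:
{"method": "arm_command", "body": {
  "steps": [
    [0.1, 3, 13.5, 0, 0],
    [0.1, 11, 25, 0, 0],
    [0.1, 22, 34, 0, 0],
    [0.1, 35, 39, 0, 0],
    [0.1, 49, 39.5, 0, 0],
    [0.1, 63, 35.5, 0, 0]
  ]
}}

```text
clock: 13.72
eef_pos: [525.8, 370.8, 127.3]
eef_rot: [-3.14, 0.001, 1.573]
wrist_force: [-10.4, -9.7, 5.9]
finger_gap: 17.3
finger_force: 20.0
```

Run:
```python
from h import *
a=cam('top');b=cam('side')
def crop(c,x0,y0,x1,y1,w,h): return cv2.resize(c['img'][y0:y1,x0:x1],(w,h),interpolation=cv2.INTER_CUBIC)[:,:,::-1]
cv2.imwrite('pics/c3.png',np.vstack([crop(a,110,150,240,230,480,295),crop(b,180,225,310,305,480,295)]))
```

```text
(no output)
```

View pics/c3.png

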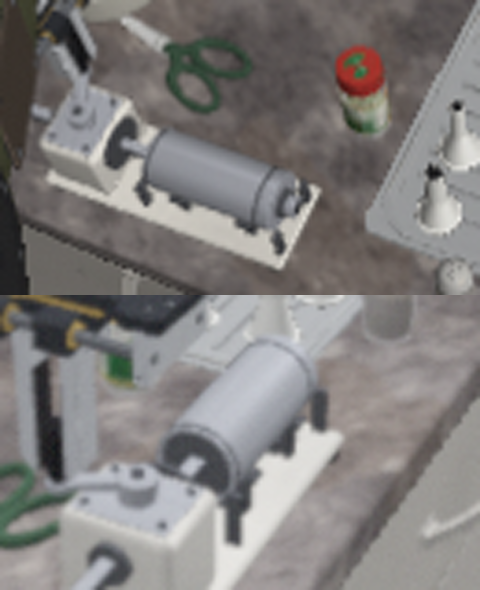

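```bash
python3 circ.py 485 349.5 526.7 368.8 360 20
```

```text
start ang 24.8 [[0.1,11.3,-8.7,0,0],[0.1,20.0,-19.8,0,0],[0.1,24.8,-33.0,0,0],[0.1,25.4,-47.1,0,0],[0.1,21.5,-60.6,0,0],[0.1,13.7,-72.3,0,0],[0.1,2.6,-81.0,0,0],[0.1,-10.6,-85.8,0,0],[0.1,-24.7,-86.4,0,0],[0.1,-38.2,-82.5,0,0],[0.1,-49.9,-74.7,0,0],[0.1,-58.6,-63.6,0,0],[0.1,-63.4,-50.4,0,0],[0.1,-64.0,-36.3,0,0],[0.1,-60.1,-22.8,0,0],[0.1,-52.3,-11.1,0,0],[0.1,-41.2,-2.4,0,0],[0.1,-28.0,2.4,0,0],[0.1,-13.9,3.0,0,0],[0.1,-0.4,-0.9,0,0]]
```

Emit:
{"method": "arm_command", "body": {
  "steps": [
    [0.1, 11.5, -8.5, 0, 0],
    [0.1, 20, -20, 0, 0],
    [0.1, 25, -33, 0, 0],
    [0.1, 25.5, -47, 0, 0],
    [0.1, 21.5, -60.5, 0, 0]
  ]
}}

```text
clock: 14.45
eef_pos: [466.0, 390.9, 127.3]
eef_rot: [3.14, 0.002, 1.573]
wrist_force: [11.6, -16.8, -1.1]
finger_gap: 17.5
finger_force: 20.0
```

```bash
python3 -c "
from h import *
import glob
a=cam('top');b=cam('side')
cv2.imwrite('pics/rod.png',cv2.resize(b['img'][240:384,130:300],(800,678))[:600,:,::-1])"
```

```text
(no output)
```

View pics/rod.png

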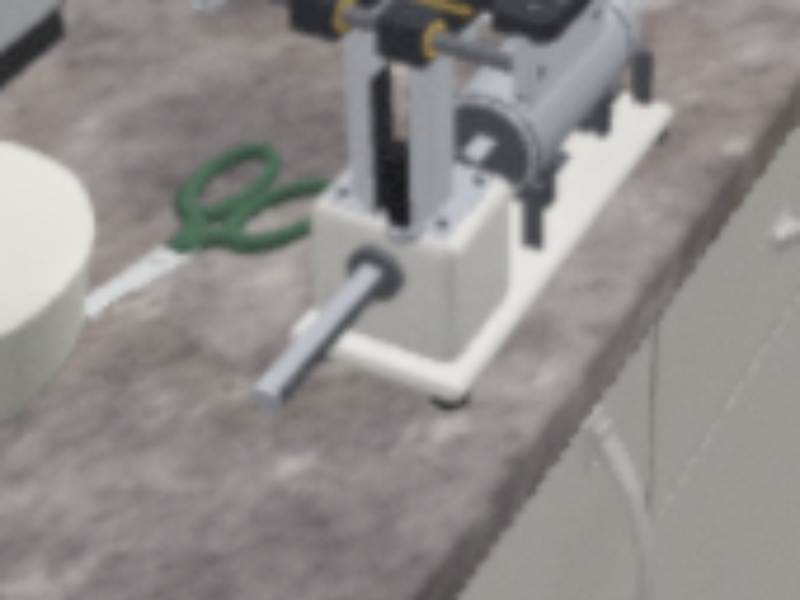

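```bash
python3 -c "
from h import *
b=cam('side');st()
print(at_z(b,(187,323.5),62),at_z(b,(187,324),67))"; python3 circ.py 485 349 466.2 390.3 360 20
```

```text
{'clock': 14.6, 'joints': [0.639, 0.518, 1.45, -0.003, 1.175, 0.638], 'eef_pos': [465.58, 390.635, 127.321], 'eef_rot': [3.141, 0.003, 1.573], 'wrist_force': [3.12, -14.239, 0.421], 'finger_gap': 16.967, 'finger_force': 20.0}
[481.15309697 473.2224802   62.        ] [476.9601272  478.87063514  67.        ]
start ang 114.5 [[0.1,-8.1,-11.6,0,0],[0.1,-19.1,-20.4,0,0],[0.1,-32.3,-25.3,0,0],[0.1,-46.4,-25.9,0,0],[0.1,-59.9,-22.2,0,0],[0.1,-71.7,-14.4,0,0],[0.1,-80.5,-3.4,0,0],[0.1,-85.4,9.8,0,0],[0.1,-86.0,23.9,0,0],[0.1,-82.3,37.4,0,0],[0.1,-74.5,49.2,0,0],[0.1,-63.5,58.0,0,0],[0.1,-50.3,62.9,0,0],[0.1,-36.2,63.5,0,0],[0.1,-22.7,59.8,0,0],[0.1,-10.9,52.0,0,0],[0.1,-2.1,41.0,0,0],[0.1,2.8,27.8,0,0],[0.1,3.4,13.7,0,0],[0.1,-0.3,0.2,0,0]]
```

Emit:
{"method": "arm_command", "body": {
  "steps": [
    [0.1, -8, -11.5, 0, 0],
    [0.1, -19, -20.5, 0, 0],
    [0.1, -32, -25.5, 0, 0]
  ]
}}

```text
clock: 14.98
eef_pos: [441.4, 359.9, 127.5]
eef_rot: [3.137, -0.001, 1.573]
wrist_force: [20.9, -0.9, -10.0]
finger_gap: 17.4
finger_force: 20.0
```

Emit:
{"method": "arm_command", "body": {
  "steps": [
    [0.1, -14, -0.5, 0, 0],
    [0.1, -27.5, 3, 0, 0],
    [0.1, -39.5, 11, 0, 0]
  ]
}}

```text
clock: 15.35
eef_pos: [451.0, 321.0, 127.5]
eef_rot: [3.141, -0.001, 1.573]
wrist_force: [2.4, 7.2, -4.8]
finger_gap: 17.3
finger_force: 20.0
```

Emit:
{"method": "arm_command", "body": {
  "steps": [
    [0.1, -9, 11, 0, 0],
    [0.1, -13.5, 24, 0, 0],
    [0.1, -14, 38.5, 0, 0]
  ]
}}

```text
clock: 15.72
eef_pos: [490.5, 305.1, 127.4]
eef_rot: [-3.141, 0.002, 1.572]
wrist_force: [-4.2, -2.3, 0.9]
finger_gap: 17.4
finger_force: 20.0
```

Emit:
{"method": "arm_command", "body": {
  "steps": [
    [0.1, 4, 13.5, 0, 0],
    [0.1, 11.5, 25.5, 0, 0],
    [0.1, 22.5, 34, 0, 0]
  ]
}}

```text
clock: 16.1
eef_pos: [525.2, 328.1, 127.4]
eef_rot: [3.141, 0.001, 1.572]
wrist_force: [-2.6, -2.7, 1.2]
finger_gap: 17.2
finger_force: 20.0
```

Emit:
{"method": "arm_command", "body": {
  "steps": [
    [0.1, 13, 5, 0, 0],
    [0.1, 27, 5.5, 0, 0],
    [0.1, 41, 2, 0, 0]
  ]
}}

```text
clock: 16.48
eef_pos: [526.1, 370.2, 127.4]
eef_rot: [3.141, 0.0, 1.572]
wrist_force: [-5.8, -7.6, 3.2]
finger_gap: 17.3
finger_force: 20.0
```

Emit:
{"method": "arm_command", "body": {
  "steps": [
    [0.1, 12, -8, 0, 0],
    [0.1, 20.5, -19, 0, 0],
    [0.1, 25.5, -32, 0, 0]
  ]
}}

```text
clock: 16.85
eef_pos: [493.0, 394.8, 127.3]
eef_rot: [-3.141, 0.002, 1.573]
wrist_force: [1.6, -17.4, 3.2]
finger_gap: 17.5
finger_force: 20.0
```

Emit:
{"method": "arm_command", "body": {
  "steps": [
    [0.1, 0, -14, 0, 0],
    [0.1, -4, -27.5, 0, 0],
    [0.1, -12, -39, 0, 0]
  ]
}}

```text
clock: 17.23
eef_pos: [454.7, 383.0, 127.4]
eef_rot: [3.14, 0.0, 1.573]
wrist_force: [13.2, -8.8, -4.1]
finger_gap: 17.2
finger_force: 20.0
```

Emit:
{"method": "arm_command", "body": {
  "steps": [
    [0.1, -11, -9, 0, 0],
    [0.1, -24, -13.5, 0, 0],
    [0.1, -38, -14, 0, 0]
  ]
}}

```text
clock: 17.6
eef_pos: [440.7, 345.4, 127.5]
eef_rot: [3.14, -0.001, 1.573]
wrist_force: [11.1, 0.2, -6.6]
finger_gap: 16.9
finger_force: 20.0
```

Tangential force dropped from about 4 N to near 0. One more short turn to confirm and clear the seal.

Emit:
{"method": "arm_command", "body": {
  "steps": [
    [0.1, -13, 4, 0, 0],
    [0.1, -25, 12, 0, 0]
  ]
}}

```text
clock: 17.85
eef_pos: [452.3, 319.7, 127.5]
eef_rot: [-3.14, 0.0, 1.573]
wrist_force: [1.2, 1.7, -1.9]
finger_gap: 17.5
finger_force: 20.0
```

Emit:
{"method": "arm_command", "body": {
  "steps": [
    [0.1, -8, 11, 0, 0],
    [0.1, -12.5, 24, 0, 0]
  ]
}}

```text
clock: 18.1
eef_pos: [477.1, 305.9, 127.4]
eef_rot: [-3.14, 0.003, 1.572]
wrist_force: [-2.0, -6.6, 2.1]
finger_gap: 17.2
finger_force: 20.0
```

Slack confirmed. Releasing and rising, moving over the barrel.

Emit:
{"method": "arm_command", "body": {
  "steps": [
    [0.5, 0, 0, 0, 0],
    [0.7, 0, 0, 0, 0],
    [1, 0, 0, 0, 0],
    [1, 0, 0, 0, 0],
    [1, 0, 0, -30, 0],
    [1, 0, 0, -60, 0],
    [1, 0, 0, -90, 0],
    [1, -35, 4, -100, 0],
    [1, -70, 8, -100, -2],
    [1, -95, 12, -100, -2],
    [1, -95, 12, -100, -2]
  ]
}}

```text
clock: 19.48
eef_pos: [489.3, 211.7, 227.7]
eef_rot: [3.141, -0.0, 1.606]
wrist_force: [0.6, -0.0, -0.6]
finger_gap: 93.8
finger_force: 0.0
```

Run:
```python
from h import *
st()
a=cam('top');b=cam('side')
for c in(a,b):
  r=trace(c,'barrel')
  if r:
    m=r[0]['region'].astype(np.uint8);q=cv2.minAreaRect(cv2.findNonZero(m));print(r[0]['p'],q,at_z(c,q[0],62).round(1))
  for t in ['nozzle_a_mid','nozzle_c_mid']: print(t,[(round(r['p'],2),np.round(r['rect'],1).tolist()) for r in find_in(c,t)])
def crop(c,x0,y0,x1,y1,w,h): return cv2.resize(c['img'][y0:y1,x0:x1],(w,h),interpolation=cv2.INTER_CUBIC)[:,:,::-1]
cv2.imwrite('pics/c4.png',np.hstack([crop(a,110,150,290,300,396,330),crop(b,170,180,350,330,396,330)]))
```

```text
{'clock': 19.475, 'joints': [0.34, 0.26, 1.565, 0.0, 1.317, 0.305], 'eef_pos': [489.327, 211.736, 227.664], 'eef_rot': [3.141, -0.0, 1.606], 'wrist_force': [0.649, -0.03, -0.629], 'finger_gap': 93.832, 'finger_force': 0.0}
0.69 ((170.2069091796875, 198.48275756835938), (43.45271301269531, 17.083972930908203), 21.801406860351562) [489.4 207.8  62. ]
nozzle_a_mid []
nozzle_c_mid [(0.5, [266.3, 246.8, 12.8, 19.3]), (0.46, [226.0, 204.1, 11.8, 23.1])]
0.85 ((247.23768615722656, 254.61474609375), (23.94289779663086, 42.380210876464844), 39.80556869506836) [489.7 199.1  62. ]
nozzle_a_mid [(0.54, [265.9, 217.8, 12.6, 21.6])]
nozzle_c_mid [(0.8, [307.2, 208.4, 12.4, 27.8]), (0.53, [254.8, 222.8, 12.1, 23.7])]
```

View pics/c4.png

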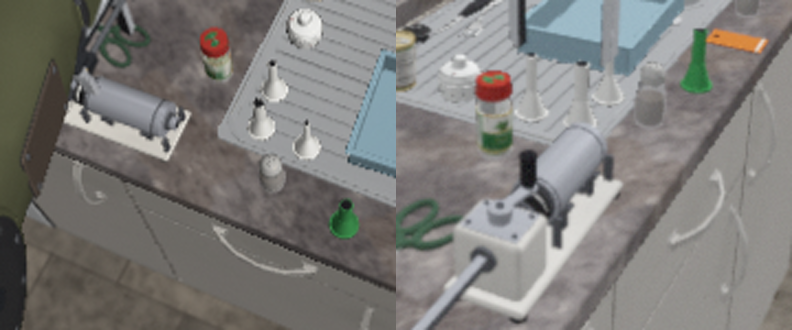

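Run:
```python
from h import *
a=cam('top')
print([at_z(a,(110+u*.2708,150+v*.2708),40).round().tolist() for u,v in [(143,192),(180,205),(245,225),(278,242)]])
m=trace(a,'barrel')[0]['region']
best=[]
d=np.array([.035,-1,0]);d/=np.linalg.norm(d);n=np.array([1,.035,0])
for y in range(198,226):
  for x in (486,488,490,492,494):
    P=[]
    for s,r in ((-65,29),(65,29),(65,11),(81,11)):
        for t in np.linspace(0,2*np.pi,24): P.append(np.array([x-(y-210)*.035,y,62])+d*s+r*(n*np.cos(t)+np.array([0,0,1])*np.sin(t)))
    im=np.zeros((384,512),np.uint8)
    for k in(0,48): cv2.fillConvexPoly(im,cv2.convexHull(proj(a,P[k:k+48]).astype(np.float32)).round().astype(np.int32),1)
    best.append(((im.astype(bool)&m).sum()/(im.astype(bool)|m).sum(),x,y))
print(sorted(best)[-8:])
```

```text
[[456.0, 280.0, 40.0], [458.0, 241.0, 40.0], [464.0, 175.0, 40.0], [460.0, 139.0, 40.0]]
[(np.float64(0.8229166666666666), 488, 215), (np.float64(0.8263157894736842), 488, 212), (np.float64(0.8311345646437994), 490, 206), (np.float64(0.8322324966974901), 490, 217), (np.float64(0.8346560846560847), 488, 211), (np.float64(0.8346560846560847), 490, 218), (np.float64(0.8359788359788359), 490, 207), (np.float64(0.8375499334221038), 490, 216)]
```

Emit:
{"method": "arm_command", "body": {
  "steps": [
    [1, -1, 0, 40, 0],
    [1, -1, 0, 80, 0],
    [1, -1, 0, 110, 0],
    [1, -1, 0, 135, 0],
    [1, -1, 0, 150, 0],
    [1, -1, 0, 163, 0],
    [1, -1, 0, 163, 0],
    [0.5, -1, 0, 163, 0],
    [0.4, -1, 0, 163, 0],
    [0.4, -1, 0, 163, 0],
    [0.4, -1, 0, 163, 0],
    [0.4, -1, 0, 163, 0],
    [0.4, -1, 0, 163, 0]
  ],
  "force": 25
}}

```text
clock: 21.6
eef_pos: [489.7, 211.8, 64.8]
eef_rot: [3.14, -0.0, 1.607]
wrist_force: [3.8, 0.0, 1.6]
finger_gap: 56.0
finger_force: 25.0
```

Gripped. A small lift to check first, then a full lift.

Emit:
{"method": "arm_command", "body": {
  "steps": [
    [0.4, 0, 0, -5, 0],
    [0.4, 0, 0, -10, 0],
    [0.4, 0, 0, -20, 0],
    [0.4, 0, 0, -30, 0]
  ]
}}

```text
clock: 22.1
eef_pos: [489.1, 211.7, 95.2]
eef_rot: [-3.142, -0.0, 1.607]
wrist_force: [-0.6, -0.6, -2.1]
finger_gap: 56.1
finger_force: 25.0
```

Emit:
{"method": "arm_command", "body": {
  "steps": [
    [0.4, 0, 0, -40, 0],
    [0.4, 0, 0, -80, 0],
    [0.4, 0, 0, -120, 0],
    [0.4, 0, 0, -140, 0],
    [0.4, 0, 0, -140, 0]
  ]
}}

```text
clock: 22.72
eef_pos: [489.5, 211.8, 236.1]
eef_rot: [3.139, -0.001, 1.607]
wrist_force: [-0.2, -1.0, -3.0]
finger_gap: 56.2
finger_force: 25.0
```

Run:
```python
from h import *
st()
a=cam('top');b=cam('side')
# blue tray pixels
for c,nm in((a,'top'),(b,'side')):
    h=cv2.cvtColor(c['img'],cv2.COLOR_RGB2HSV);m=((h[...,0]>92)&(h[...,0]<108)&(h[...,1]>60)).astype(np.uint8)
    k,l,s,_=cv2.connectedComponentsWithStats(m);i=1+s[1:,4].argmax();print(nm,s[i])
    ct=max(cv2.findContours((l==i).astype(np.uint8),0,2)[0],key=cv2.contourArea)
    ap=cv2.approxPolyDP(cv2.convexHull(ct),2.5,True)[:,0]
    print([(p.tolist(),at_z(c,p,50).round().tolist()[:2],at_z(c,p,5).round().tolist()[:2]) for p in ap])
cv2.imwrite('pics/c5.png',cv2.resize(a['img'][140:300,110:400],(797,440))[:,:,::-1])
```

```text
{'clock': 22.725, 'joints': [0.34, 0.252, 1.555, 0.0, 1.332, 0.303], 'eef_pos': [489.495, 211.77, 236.117], 'eef_rot': [3.139, -0.001, 1.607], 'wrist_force': [-0.19, -1.033, -3.0], 'finger_gap': 56.215, 'finger_force': 24.987}
top [ 268  174   92   73 3489]
[([281, 178], [716.0, -110.0], [741.0, -104.0]), ([287, 174], [740.0, -124.0], [765.0, -119.0]), ([357, 195], [756.0, -378.0], [782.0, -382.0]), ([349, 243], [576.0, -400.0], [595.0, -406.0]), ([341, 246], [556.0, -378.0], [574.0, -383.0]), ([270, 224], [539.0, -138.0], [557.0, -133.0]), ([268, 216], [563.0, -121.0], [582.0, -116.0])]
side [271 169  29  13 110]
[([271, 177], [655.0, -304.0], [697.0, -401.0]), ([281, 169], [654.0, -392.0], [696.0, -495.0]), ([299, 172], [583.0, -397.0], [621.0, -501.0]), ([289, 181], [584.0, -302.0], [621.0, -399.0])]
```

View pics/c5.png

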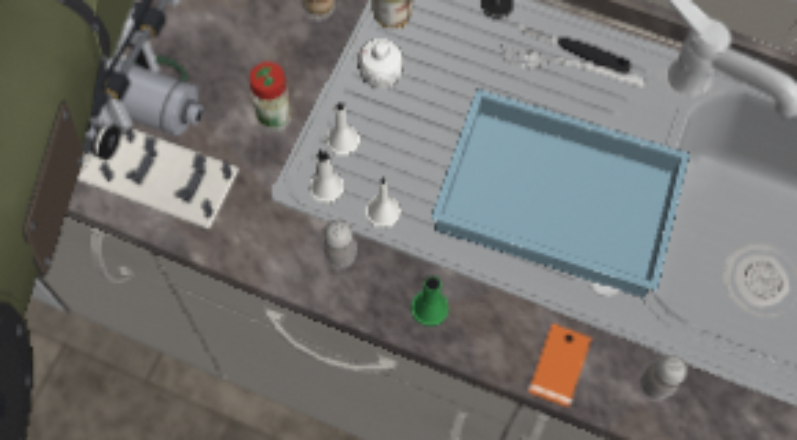

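Run:
```python
from h import *
a=cam('top')
P=np.array([at_z(a,(110+u*.3639,140+v*.3639),55)[:2] for u,v in [(480,90),(688,152),(652,295),(435,222)]]);print(P.round(),P.mean(0).round(), [np.linalg.norm(P[i]-P[i-1]).round() for i in range(4)])
F=np.array([at_z(a,(110+u*.3639,140+v*.3639),9)[:2] for u,v in [(484,128),(672,192)]]);print('floor back corners',F.round())
for u,v in [(70,212),(300,315),(480,405)]: print('edge',at_z(a,(110+u*.3639,140+v*.3639),0).round())
plan([(560,80,236,1.6),(665,-120,236,1.63),(678,-197,220,1.63),(678,-197,120,1.63)],0.4)
```

```text
[[ 738. -115.]
 [ 756. -388.]
 [ 557. -398.]
 [ 545. -129.]] [ 649. -258.] [np.float64(193.0), np.float64(274.0), np.float64(199.0), np.float64(270.0)]
floor back corners [[ 713. -134.]
 [ 720. -389.]]
edge [399. 312.   0.]
edge [391. -17.   0.]
edge [ 373. -256.    0.]
15 [[0.4,-33.5,16.6,-0.7,0.1],[0.4,-67.0,33.2,-1.3,0.2],[0.4,-100.5,49.8,-2.0,0.3],[0.4,-134.0,66.4,-2.7,0.4],[0.4,-168.0,82.7,-2.7,0.1],[0.4,-201.9,98.9,-2.7,-0.1],[0.4,-235.9,115.2,-2.7,-0.4],[0.4,-269.8,131.5,-2.7,-0.7],[0.4,-303.8,147.7,-2.7,-1.0],[0.4,-337.7,164.0,-2.7,-1.3],[0.4,-376.4,169.1,5.3,-1.3],[0.4,-415.1,174.2,13.3,-1.3],[0.4,-415.1,174.3,46.6,-1.3],[0.4,-415.1,174.3,80.0,-1.3],[0.4,-415.1,174.4,113.3,-1.3]]
```

Emit:
{"method": "arm_command", "body": {
  "steps": [
    [0.4, -33, 17, -1, 0],
    [0.4, -67, 33, -1, 0],
    [0.4, -100, 50, -2, 0],
    [0.4, -134, 66, -3, 0],
    [0.4, -168, 82, -3, 0],
    [0.4, -202, 98, -3, 0],
    [0.4, -236, 113, -3, 0],
    [0.4, -270, 128, -3, 0],
    [0.4, -304, 142, -3, 0],
    [0.4, -338, 155, -3, 0],
    [0.4, -376, 160, 5, 0],
    [0.4, -418, 164, 20, 0],
    [0.4, -418, 164, 60, 0],
    [0.4, -418, 164, 110, 0],
    [0.4, -418, 164, 110, 0],
    [0.4, -418, 164, 110, 0]
  ]
}}

```text
clock: 24.88
eef_pos: [669.0, -200.2, 126.2]
eef_rot: [3.14, 0.001, 1.608]
wrist_force: [0.7, 0.1, -1.7]
finger_gap: 56.2
finger_force: 25.0
```

Run:
```python
from h import *
st()
a=cam('top');b=cam('side')
def crop(c,x0,y0,x1,y1,w,h): return cv2.resize(c['img'][y0:y1,x0:x1],(w,h),interpolation=cv2.INTER_CUBIC)[:,:,::-1]
cv2.imwrite('pics/c6.png',np.hstack([crop(a,225,150,385,270,400,300),crop(b,200,130,360,250,400,300)]))
```

```text
{'clock': 24.875, 'joints': [-0.343, 0.716, 1.136, -0.0, 1.288, -0.38], 'eef_pos': [668.98, -200.181, 126.207], 'eef_rot': [3.14, 0.001, 1.608], 'wrist_force': [0.66, 0.128, -1.691], 'finger_gap': 56.176, 'finger_force': 24.987}
```

View pics/c6.png

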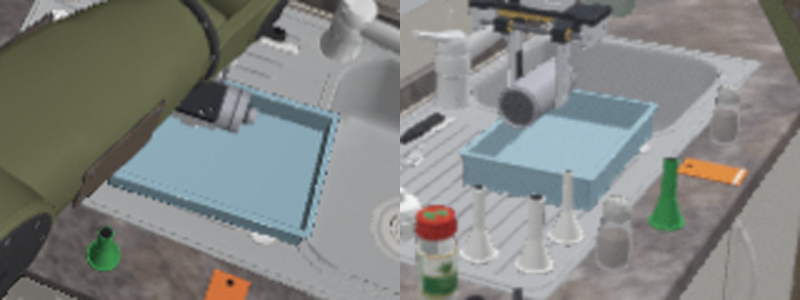

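Run:
```python
from h import *
a=cam('top');b=cam('side')
for u,v,z in [(462,150,55),(582,178,55),(658,103,55),(583,206,5),(465,180,5)]: print(at_z(b,(200+(u-400)*.4,130+v*.4),z).round())
for u,v,z in [(340,115,55),(302,243,55),(225,82,55),(110,180,55)]: print('t',at_z(a,(225+u*.4,150+v*.4),z).round())
```

```text
[ 738. -118.   55.]
[ 564. -118.   55.]
[ 568. -401.   55.]
[ 569. -137.    5.]
[ 741. -130.    5.]
t [ 755. -391.   55.]
t [ 556. -394.   55.]
t [ 742. -227.   55.]
t [ 542. -133.   55.]
```

Emit:
{"method": "arm_command", "body": {
  "steps": [
    [0.4, 0, 6, 25, 0],
    [0.4, 0, 6, 50, 0],
    [0.4, 0, 6, 65, 0],
    [0.4, 0, 6, 74, 0],
    [0.4, 0, 6, 79, 0],
    [0.4, 0, 6, 82, 0],
    [0.4, 0, 6, 84, 0],
    [0.4, 0, 6, 84, 0]
  ]
}}

```text
clock: 26.08
eef_pos: [674.6, -199.9, 41.6]
eef_rot: [3.141, 0.0, 1.607]
wrist_force: [-3.5, 1.5, 4.6]
finger_gap: 55.9
finger_force: 25.0
```

Emit:
{"method": "arm_command", "body": {
  "steps": [
    [0.62, 0, 0, 0, 0],
    [0.68, 0, 0, 0, 0],
    [0.75, 0, 0, 0, 0],
    [0.8, 0, 0, 0, 0],
    [0.8, 0, 0, 0, 0],
    [0.8, 0, 0, -25, 0],
    [0.8, 0, 0, -60, 0],
    [0.8, 0, 0, -110, 0],
    [0.8, 0, 0, -150, 0],
    [0.8, 0, 0, -170, 0]
  ]
}}

```text
clock: 27.32
eef_pos: [674.8, -200.0, 213.4]
eef_rot: [3.138, 0.001, 1.607]
wrist_force: [0.3, 0.2, 0.2]
finger_gap: 75.3
finger_force: 0.0
```

Run:
```python
from h import *
st()
a=cam('top');b=cam('side')
for c in (a,b):
  for t in ['barrel','scraper_mid']:
    r=trace(c,t)
    for q in r[:1]:
      m=cv2.minAreaRect(cv2.findNonZero(q['region'].astype(np.uint8)));print(t,q['p'],m,at_z(c,m[0],38 if t=='barrel' else 3).round(1))
  h=cv2.cvtColor(c['img'],cv2.COLOR_RGB2HSV);m=((h[...,0]<16)&(h[...,1]>190)&(h[...,2]>120)).astype(np.uint8)
  k,l,s,_=cv2.connectedComponentsWithStats(m);i=1+s[1:,4].argmax()
  q=cv2.boxPoints(cv2.minAreaRect(cv2.findNonZero((l==i).astype(np.uint8))));print('orange',s[i],[at_z(c,p,3).round().tolist()[:2] for p in q])
# edge: profile of image along a world line x at several y
for y in (-260,-300,-340,-380):
  X=np.arange(340,430,2.);P=proj(a,[[x,y,0] for x in X]).astype(np.float32)
  v=cv2.remap(cv2.cvtColor(a['img'],cv2.COLOR_RGB2GRAY),P[:,0].reshape(1,-1),P[:,1].reshape(1,-1),1)[0].astype(int)
  print(y,dict(zip(X.astype(int).tolist(),v.tolist())))
cv2.imwrite('pics/c7.png',np.hstack([cv2.resize(a['img'][160:310,230:380],(400,400)),cv2.resize(b['img'][130:255,220:345],(400,400))])[:,:,::-1])
```

```text
{'clock': 27.325, 'joints': [-0.34, 0.665, 1.016, 0.0, 1.457, -0.377], 'eef_pos': [674.795, -199.987, 213.383], 'eef_rot': [3.138, 0.001, 1.607], 'wrist_force': [0.273, 0.208, 0.174], 'finger_gap': 75.267, 'finger_force': 0.0}
barrel 0.72 ((305.5, 197.0), (38.8960075378418, 16.76007080078125), 18.434947967529297) [ 685.2 -213.7   38. ]
scraper_mid 0.6 ((312.8529357910156, 272.5882568359375), (15.522278785705566, 26.436382293701172), 14.03624439239502) [ 452.5 -324.4    3. ]Traceback (most recent call last):
  File "<stdin>", line 10, in <module>
ValueError: attempt to get argmax of an empty sequence
```

Run:
```python
from h import *
a=cam('top');b=cam('side')
for c in (a,b):
  h=cv2.cvtColor(c['img'],cv2.COLOR_RGB2HSV);m=((h[...,0]<16)&(h[...,1]>150)&(h[...,2]>120)).astype(np.uint8)
  k,l,s,cen=cv2.connectedComponentsWithStats(m);o=s[1:,4].argsort()[::-1][:2]+1
  for i in o:
    q=cv2.boxPoints(cv2.minAreaRect(cv2.findNonZero((l==i).astype(np.uint8))));print('orange',s[i],[at_z(c,p,3).round().tolist()[:2] for p in q],at_z(c,cen[i],3).round(1))
cv2.imwrite('pics/c7.png',np.hstack([cv2.resize(a['img'][160:310,230:380],(400,400)),cv2.resize(b['img'][130:255,220:345],(400,400))])[:,:,::-1])
for x in (390,400,410): print(x,((proj(a,[[x,-326,0],[x,-250,0]])-[230,160])*400/150).round().tolist(),(([400,0]+(proj(b,[[x,-326,0],[x,-250,0]])-[220,130])*3.2)).round().tolist())
```

```text
orange [304 258  21  27 336] [[420.0, -301.0], [498.0, -301.0], [499.0, -350.0], [422.0, -349.0]] [ 459.2 -325.4    3. ]
orange [201 163  12  10  60] [[664.0, 192.0], [707.0, 180.0], [692.0, 148.0], [649.0, 160.0]] [677.2 169.4   3. ]
orange [311 194  24   9 129] [[497.0, -299.0], [510.0, -347.0], [428.0, -347.0], [418.0, -300.0]] [ 461.6 -322.8    3. ]
orange [207 214  15  12 112] [[751.0, -21.0], [715.0, -51.0], [678.0, 6.0], [712.0, 34.0]] [713.4  -6.6   3. ]
390 [[205.0, 349.0], [146.0, 325.0]] [[793.0, 233.0], [773.0, 262.0]]
400 [[208.0, 341.0], [149.0, 317.0]] [[784.0, 231.0], [763.0, 259.0]]
410 [[211.0, 333.0], [152.0, 310.0]] [[775.0, 229.0], [754.0, 257.0]]
```

View pics/c7.png

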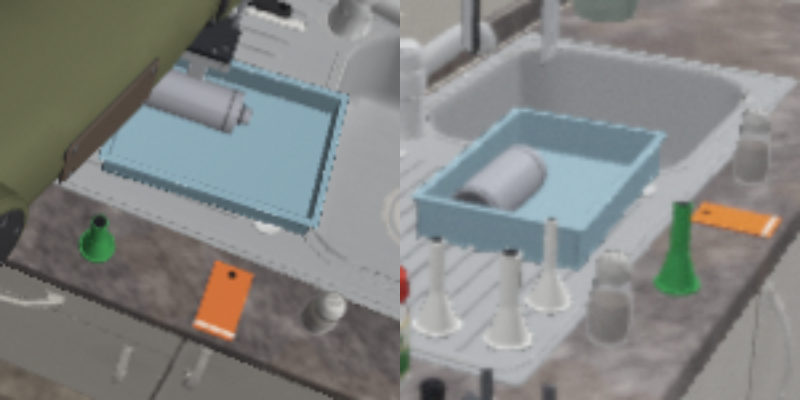

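Run:
```python
from h import *
a=cam('top');b=cam('side')
for c,ys in((a,(-180,-240,-270,-290,-360,-400)),(b,(-60,-100,-140,-180,-220,-260))):
  g=cv2.cvtColor(c['img'],cv2.COLOR_RGB2GRAY)
  for y in ys:
    X=np.arange(372,424,3.);P=proj(c,[[x,y,0] for x in X]).astype(np.float32)
    print(y,cv2.remap(g,P[:,:1].T.copy(),P[:,1:].T.copy(),1)[0].tolist())
print(X.tolist())
```

```text
-180 [112, 113, 113, 113, 113, 112, 112, 97, 60, 54, 73, 87, 90, 93, 98, 101, 100, 97]
-240 [111, 112, 113, 112, 113, 113, 98, 68, 53, 58, 76, 87, 88, 90, 95, 99, 106, 107]
-270 [113, 112, 113, 113, 112, 112, 108, 83, 62, 64, 82, 100, 98, 96, 94, 92, 93, 96]
-290 [106, 108, 109, 109, 111, 110, 101, 77, 53, 58, 77, 93, 97, 97, 98, 100, 99, 95]
-360 [110, 110, 111, 112, 111, 110, 110, 89, 52, 54, 71, 86, 90, 88, 85, 82, 87, 91]
-400 [112, 112, 113, 114, 113, 112, 109, 89, 65, 62, 76, 90, 93, 93, 93, 94, 96, 95]
-60 [148, 147, 148, 149, 145, 122, 89, 81, 80, 84, 105, 129, 141, 144, 143, 141, 135, 129]
-100 [150, 149, 149, 147, 141, 111, 85, 82, 82, 87, 97, 112, 123, 127, 124, 122, 122, 121]
-140 [140, 129, 145, 150, 146, 123, 87, 77, 78, 84, 100, 115, 123, 127, 127, 125, 123, 117]
-180 [140, 138, 145, 139, 111, 88, 80, 80, 81, 85, 100, 113, 120, 122, 127, 131, 130, 127]
-220 [148, 148, 149, 148, 143, 121, 93, 83, 81, 88, 101, 115, 122, 123, 124, 123, 123, 124]
-260 [149, 148, 148, 147, 145, 109, 86, 80, 81, 86, 102, 119, 126, 126, 124, 125, 130, 136]
[372.0, 375.0, 378.0, 381.0, 384.0, 387.0, 390.0, 393.0, 396.0, 399.0, 402.0, 405.0, 408.0, 411.0, 414.0, 417.0, 420.0, 423.0]
```

Run:
```python
from h import *
plan([(570,-270,200,0.8),(472,-325,150,0),(472,-325,40,0)],0)
```

```text
13 [[0,-13.3,-21.3,1.8,9.3],[0,-26.6,-42.6,3.7,18.5],[0,-39.8,-63.9,5.5,27.8],[0,-53.1,-85.3,7.4,37.0],[0,-66.4,-106.6,9.2,46.3],[0,-76.7,-126.5,19.3,55.4],[0,-87.0,-146.5,29.3,64.6],[0,-97.2,-166.5,39.3,73.8],[0,-107.5,-186.5,49.3,82.9],[0,-117.8,-206.4,59.4,92.1],[0,-117.8,-206.4,96.0,92.1],[0,-117.9,-206.3,132.7,92.1],[0,-117.9,-206.2,169.4,92.1]]
```

Emit:
{"method": "arm_command", "body": {
  "steps": [
    [0, -13, -21, 2, 9],
    [0, -27, -43, 4, 18],
    [0, -40, -64, 5, 28],
    [0, -53, -85, 7, 37],
    [0, -66, -107, 9, 46],
    [0, -77, -126, 19, 55],
    [0, -87, -146, 29, 65],
    [0, -97, -166, 39, 74],
    [0, -107, -186, 49, 83],
    [0, -118, -206, 59, 92],
    [0, -118, -206, 59, 92],
    [0, -118, -206, 96, 92],
    [0, -118, -206, 133, 92],
    [0, -118, -206, 165, 92],
    [0, -118, -206, 168, 92],
    [0, -118, -206, 168, 92]
  ]
}}

```text
clock: 29.72
eef_pos: [473.6, -325.4, 43.5]
eef_rot: [3.141, -0.001, 0.003]
wrist_force: [-0.2, -0.2, 0.8]
finger_gap: 0.3
finger_force: 0.0
```

Emit:
{"method": "arm_command", "body": {
  "steps": [
    [0, 0, 0, 10, 0],
    [0, 0, 0, 17, 0],
    [0, 0, 0, 20, 0],
    [0, 0, 0, 21, 0],
    [0, 0, 0, 21.5, 0],
    [0, 0, 0, 21.5, 0]
  ]
}}

```text
clock: 30.48
eef_pos: [473.1, -325.5, 22.2]
eef_rot: [3.141, -0.001, 0.002]
wrist_force: [-5.1, 2.9, 14.6]
finger_gap: 0.3
finger_force: 7.1
```

Emit:
{"method": "arm_command", "body": {
  "steps": [
    [0, 0, 0, -1, 0],
    [0, 0, 0, -1, 0]
  ]
}}

```text
clock: 30.72
eef_pos: [473.0, -325.5, 22.3]
eef_rot: [3.141, -0.0, 0.002]
wrist_force: [-0.6, -0.1, 5.4]
finger_gap: 0.4
finger_force: 2.8
```

5.4 N: good. Drawing it out 30 mm first, then checking.

Emit:
{"method": "arm_command", "body": {
  "steps": [
    [0, -4, 0, 0, 0],
    [0, -9, 0, 0, 0],
    [0, -14, 0, 0, 0],
    [0, -19, 0, 0, 0],
    [0, -24, 0, 0, 0],
    [0, -28, 0, 0, 0],
    [0, -30, 0, 0, 0],
    [0, -30, 0, 0, 0]
  ]
}}

```text
clock: 31.72
eef_pos: [442.7, -325.6, 22.3]
eef_rot: [3.141, -0.001, 0.002]
wrist_force: [0.3, -0.5, 6.8]
finger_gap: 0.6
finger_force: 3.2
```

```bash
cat > sc.py <<'E'
from h import *
a=cam('top');b=cam('side')
for c in (a,b):
  h=cv2.cvtColor(c['img'],cv2.COLOR_RGB2HSV);m=((h[...,0]<16)&(h[...,1]>150)&(h[...,2]>120)).astype(np.uint8)
  k,l,s,cen=cv2.connectedComponentsWithStats(m);i=1+s[1:,4].argmax()
  q=cv2.boxPoints(cv2.minAreaRect(cv2.findNonZero((l==i).astype(np.uint8))));print('orange',s[i],[at_z(c,p,3).round().tolist()[:2] for p in q],at_z(c,cen[i],3).round(1))
E
python3 sc.py
```

```text
orange [300 280  19  13 142] [[387.0, -302.0], [430.0, -299.0], [436.0, -349.0], [392.0, -351.0]] [ 407.5 -330.6    3. ]
orange [320 196  24  10 110] [[466.0, -300.0], [478.0, -353.0], [397.0, -349.0], [387.0, -298.0]] [ 427.2 -320.7    3. ]
```

Emit:
{"method": "arm_command", "body": {
  "steps": [
    [0, -4, 0, 0, 0],
    [0, -8, 0, 0, 0],
    [0, -12, 0, 0, 0],
    [0, -13.5, 0, 0, 0],
    [0, -13.5, 0, 0, 0]
  ]
}}

```text
clock: 32.45
eef_pos: [429.2, -325.6, 22.3]
eef_rot: [3.141, -0.001, 0.002]
wrist_force: [0.5, -0.1, 6.8]
finger_gap: 0.6
finger_force: 3.2
```

Emit:
{"method": "arm_command", "body": {
  "steps": [
    [0, 0, 0, -5, 0],
    [0, 0, 0, -20, 0],
    [0, 0, 0, -50, 0],
    [0.5, 0, 0, -90, 0],
    [1, 0, 0, -110, 0],
    [1, -20, 0, -110, 0],
    [1, -45, 0, -110, 0],
    [1, -45, 0, -110, 0]
  ]
}}

```text
clock: 33.45
eef_pos: [383.4, -325.5, 132.8]
eef_rot: [3.141, -0.0, 0.001]
wrist_force: [-0.3, 0.6, -0.2]
finger_gap: 47.1
finger_force: 0.0
```

```bash
cat >> sc.py <<'E'
cv2.imwrite('pics/sc%d.png'%int(monitor.read_state()['clock']),np.hstack([cv2.resize(a['img'][230:320,270:360],(400,400)),cv2.resize(b['img'][160:250,290:380],(400,400))])[:,:,::-1])
print((([400,0]+(proj(b,[[402,-280,0],[402,-370,0]])-[290,160])*4.444)).round().tolist())
st()
E
python3 sc.py; ls pics
```

```text
orange [201 163  13  13  96] [[664.0, 192.0], [707.0, 180.0], [685.0, 132.0], [642.0, 145.0]] [672.8 161.    3. ]
orange [323 196  24  10 132] [[453.0, -295.0], [465.0, -346.0], [385.0, -349.0], [375.0, -299.0]] [ 418.1 -323.4    3. ]
[[603.0, 210.0], [636.0, 165.0]]
{'clock': 33.55, 'joints': [-0.775, 0.297, 1.753, 0.0, 1.091, 0.794], 'eef_pos': [384.658, -325.622, 132.631], 'eef_rot': [3.141, -0.001, 0.001], 'wrist_force': [0.104, 0.746, -0.144], 'finger_gap': 55.049, 'finger_force': 0.0}
c1.png
c2.png
c3.png
c4.png
c5.png
c6.png
c7.png
rod.png
sc33.png
side0.png
side0b.png
top0.png
top0b.png
```

Emit:
{"method": "arm_command", "body": {
  "steps": [
    [1, 0, 0, 30, 0],
    [1, 0, 0, 60, 0],
    [1, 0, 0, 90, 0],
    [1, 0, 0, 108, 0],
    [1, 0, 0, 121, 0],
    [1, 0, 0, 121, 0],
    [0.6, 0, 0, 121, 0],
    [0.45, 0, 0, 121, 0],
    [0.4, 0, 0, 121, 0],
    [0.4, 0, 0, 121, 0],
    [0.4, 0, 0, 121, 0],
    [0.4, 0, 0, 121, 0],
    [0.4, 0, 0, 121, 0]
  ],
  "force": 15
}}

```text
clock: 35.17
eef_pos: [384.3, -325.5, 11.0]
eef_rot: [3.142, -0.0, 0.002]
wrist_force: [0.4, -0.5, 1.5]
finger_gap: 49.4
finger_force: 15.0
```

Emit:
{"method": "arm_command", "body": {
  "steps": [
    [0.4, 0, 0, 0, 0],
    [0.4, 0, 0, -5, 0],
    [0.4, 0, 0, -20, 0],
    [0.4, 0, 0, -50, 0],
    [0.4, 0, 0, -90, 0],
    [0.4, 0, 0, -130, 0],
    [0.4, 0, 0, -130, 0]
  ],
  "force": 25
}}

```text
clock: 36.05
eef_pos: [385.3, -326.3, 144.6]
eef_rot: [3.137, -0.004, 0.002]
wrist_force: [0.2, -0.3, -0.7]
finger_gap: 49.2
finger_force: 25.0
```

Run:
```python
from h import *
st()
a=cam('top');b=cam('side')
cv2.imwrite('pics/c9.png',np.hstack([cv2.resize(a['img'][180:320,240:380],(400,400)),cv2.resize(b['img'][120:260,240:380],(400,400))])[:,:,::-1])
```

```text
{'clock': 36.05, 'joints': [-0.775, 0.281, 1.743, 0.0, 1.112, 0.794], 'eef_pos': [385.262, -326.329, 144.648], 'eef_rot': [3.137, -0.004, 0.002], 'wrist_force': [0.209, -0.303, -0.693], 'finger_gap': 49.168, 'finger_force': 24.999}
```

View pics/c9.png

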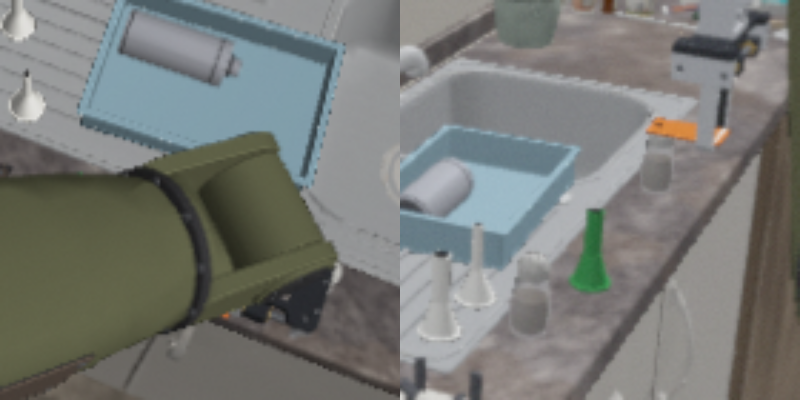

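Emit:
{"method": "arm_command", "body": {
  "steps": [
    [0.4, 40, 1, 0, 0],
    [0.4, 80, 3, 0, 0],
    [0.4, 120, 5, 0, 0],
    [0.4, 160, 7, 0, 0],
    [0.4, 200, 9, 0, 0],
    [0.4, 230, 9, 0, 0],
    [0.4, 230, 9, 0, 0],
    [0.4, 230, 9, 40, 0],
    [0.4, 230, 9, 75, 0],
    [0.4, 230, 9, 95, 0],
    [0.4, 230, 9, 107, 0],
    [0.4, 230, 9, 113, 0],
    [0.4, 230, 9, 113, 0]
  ]
}}

```text
clock: 37.78
eef_pos: [614.7, -334.3, 29.0]
eef_rot: [3.141, -0.001, 0.002]
wrist_force: [0.4, -0.5, 0.2]
finger_gap: 49.2
finger_force: 25.0
```

Emit:
{"method": "arm_command", "body": {
  "steps": [
    [0.58, 0, 0, 0, 0],
    [0.64, 0, 0, 0, 0],
    [0.64, 0, 0, 0, 0],
    [0.64, 0, 0, 0, 0],
    [0.64, 0, 0, -20, 0],
    [0.64, 0, 0, -60, 0],
    [0.64, 0, 0, -120, 0],
    [0.6, 0, 0, -180, 0],
    [0.6, 0, 0, -200, 0]
  ]
}}

```text
clock: 38.9
eef_pos: [615.0, -334.3, 234.3]
eef_rot: [3.138, -0.006, 0.002]
wrist_force: [0.1, 0.2, -0.6]
finger_gap: 56.5
finger_force: 0.0
```

Run:
```python
from h import *
st()
a=cam('top');b=cam('side')
f=lambda c,t:[(round(r['p'],2),np.round(r['rect'],1).tolist()) for r in find_in(c,t)]
for t in ['nozzle_a_mid','scraper_mid']: print(t,f(a,t),f(b,t))
def cr(c,x0,y0,w,h): return cv2.resize(c['img'][y0:y0+h,x0:x0+w],(400,560),interpolation=cv2.INTER_CUBIC)[:,:,::-1]
cv2.imwrite('pics/c10.png',np.hstack([cr(a,210,160,100,140),cr(b,220,140,100,140)]))
```

```text
{'clock': 38.9, 'joints': [-0.55, 0.642, 1.005, 0.0, 1.487, 1.019], 'eef_pos': [614.969, -334.281, 234.33], 'eef_rot': [3.138, -0.006, 0.002], 'wrist_force': [0.139, 0.197, -0.557], 'finger_gap': 56.526, 'finger_force': 0.0}
nozzle_a_mid [] [(0.53, [264.7, 213.3, 16.0, 30.2]), (0.32, [223.4, 265.5, 23.8, 34.3])]
scraper_mid [(0.86, [333.4, 224.6, 18.8, 28.0])] []
```

View pics/c10.png

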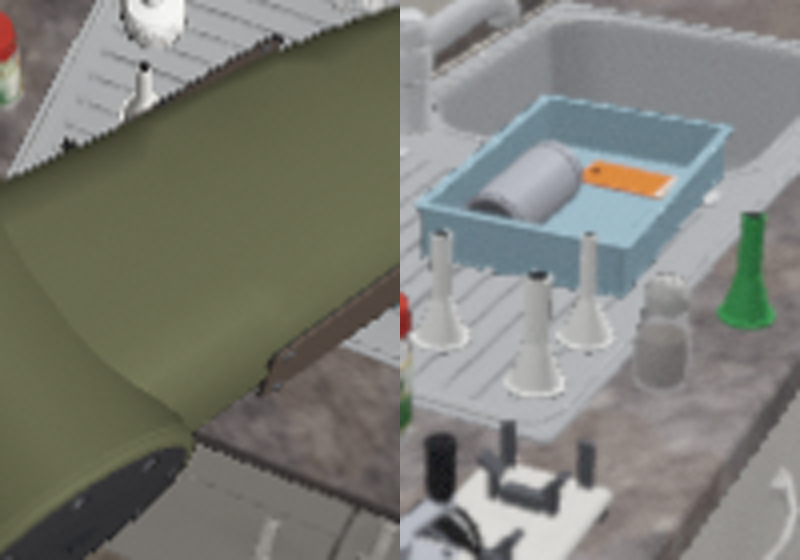

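One nozzle (N1) has been knocked aside; relocating it.

Run:
```python
from h import *
a=cam('top');b=cam('side')
print('N1',tri(a,(246.3,176.8),b,(230.5,198.3)))
for n,v in [('N2',(254.5,208)),('N3',(267.2,198.8)),('N1',(230.5,198.3))]: print(n,at_z(b,v,95).round(1))
P=dict(N1=(0,0),N2=(558,23),N3=(555,-57.5))
plan([(600,-180,220,0.3),(555,-58,180,0.3),(555,-58,110,.3)],0.6)
# barrel spout
for u in [(324.7,201.7)]: print('spout',at_z(a,u,38).round())
```

```text
N1 (array([651.94570046,  -4.88305543,  92.65451246]), np.float64(0.8296009207471526))
N2 [559.   21.4  95. ]
N3 [552.6 -50.3  95. ]
N1 [650.1  -1.   95. ]
10 [[0.6,-3.4,-38.5,1.7,-4.3],[0.6,-6.9,-76.9,3.4,-8.5],[0.6,-10.3,-115.4,5.1,-12.8],[0.6,-13.8,-153.9,6.8,-17.1],[0.6,-25.0,-184.4,16.8,-17.1],[0.6,-36.1,-214.9,26.9,-17.1],[0.6,-47.3,-245.4,36.9,-17.1],[0.6,-58.5,-275.9,47.0,-17.1],[0.6,-58.4,-275.9,82.0,-17.1],[0.6,-58.4,-275.8,117.0,-17.1]]
spout [ 694. -281.   38.]
```

Emit:
{"method": "arm_command", "body": {
  "steps": [
    [0.6, -9, -40, 0, 0],
    [0.6, -18, -80, 0, 0],
    [0.6, -27, -120, 0, 0],
    [0.6, -36, -160, 0, 0],
    [0.6, -45, -200, 0, 0],
    [0.6, -54, -240, 0, 0],
    [0.6, -60, -277, 0, 0],
    [0.6, -60, -277, 0, 0],
    [0.6, -60, -277, 50, 0],
    [0.6, -60, -277, 90, 0],
    [0.6, -60, -277, 100, 0],
    [0.6, -60, -277, 100, 0]
  ]
}}

```text
clock: 40.8
eef_pos: [554.1, -57.7, 128.3]
eef_rot: [3.142, 0.0, 0.001]
wrist_force: [-0.4, 0.6, -0.1]
finger_gap: 56.1
finger_force: 0.0
```

Run:
```python
from h import *
s=st()
b=cam('side')
cv2.imwrite('pics/c11.png',cv2.resize(b['img'][140:250,215:325],(600,600),interpolation=cv2.INTER_CUBIC)[:,:,::-1])
p=np.array(s['eef_pos']);print(((proj(b,[p+[0,0,-19],p+[0,-28,-19],p+[0,28,-19]])-[215,140])*600/110).round().tolist())
```

```text
{'clock': 40.8, 'joints': [-0.169, 0.412, 1.605, -0.0, 1.125, 1.4], 'eef_pos': [554.123, -57.701, 128.312], 'eef_rot': [3.142, 0.0, 0.001], 'wrist_force': [-0.424, 0.628, -0.076], 'finger_gap': 56.15, 'finger_force': 0.0}
[[289.0, 291.0], [310.0, 273.0], [267.0, 311.0]]
```

View pics/c11.png

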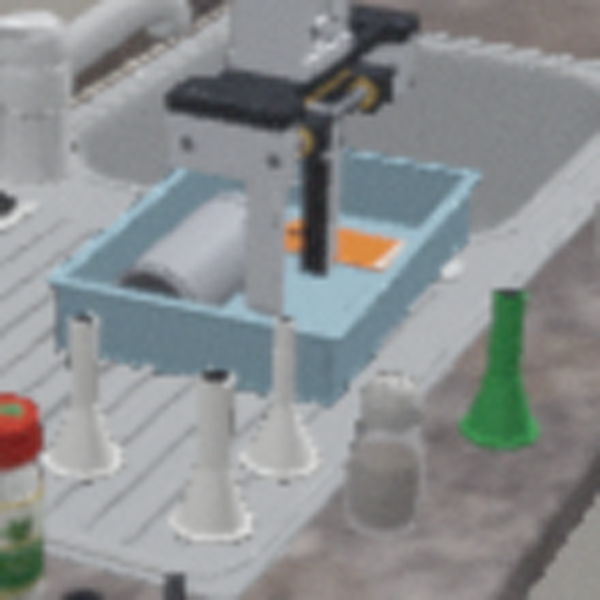

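Emit:
{"method": "arm_command", "body": {
  "steps": [
    [0.6, 0, 0, 20, 0],
    [0.6, 0, 0, 40, 0],
    [0.6, 0, 0, 53, 0],
    [0.6, 0, 0, 53, 0],
    [0.3, 0, 0, 53, 0],
    [0.05, 0, 0, 53, 0],
    [0.05, 0, 0, 53, 0],
    [0.05, 0, 0, 53, 0],
    [0.05, 0, 0, 53, 0],
    [0.05, 0, 0, 53, 0]
  ],
  "force": 12
}}

```text
clock: 42.1
eef_pos: [553.8, -57.1, 74.9]
eef_rot: [-3.142, 0.0, 0.002]
wrist_force: [0.2, 0.2, -1.2]
finger_gap: 12.2
finger_force: 12.0
```

Emit:
{"method": "arm_command", "body": {
  "steps": [
    [0.05, 0, 0, -20, 0],
    [0.05, 0, 0, -60, 0],
    [0.05, 0, 0, -95, 0],
    [0.05, 10, 40, -95, 0],
    [0.05, 20, 80, -95, 0],
    [0.05, 30, 120, -95, 0],
    [0.05, 40, 160, -95, 0],
    [0.05, 50, 195, -95, 0],
    [0.05, 50, 208, -95, 0],
    [0.05, 50, 208, -95, 0],
    [0.05, 50, 208, -60, 0],
    [0.05, 50, 208, -30, 0],
    [0.05, 50, 208, -12, 0],
    [0.05, 50, 208, -6, 0],
    [0.05, 50, 208, -5, 0],
    [0.05, 50, 208, -5, 0]
  ]
}}

```text
clock: 44.1
eef_pos: [604.6, -265.2, 81.0]
eef_rot: [3.141, -0.001, 0.002]
wrist_force: [0.1, -1.3, -0.5]
finger_gap: 11.6
finger_force: 12.0
```

Emit:
{"method": "arm_command", "body": {
  "steps": [
    [0.05, 0, 0, 1.5, 0],
    [0.3, 0, 0, 1.5, 0],
    [0.35, 0, 0, 1.5, 0],
    [0.35, 0, 0, 1.5, 0],
    [0.35, 0, 0, -20, 0],
    [0.35, 0, 0, -60, 0],
    [0.35, -8, -45, -70, 0],
    [0.5, -15, -90, -70, 0],
    [0.6, -23, -135, -70, 0],
    [0.6, -31, -180, -70, 0],
    [0.6, -39, -225, -70, 0],
    [0.6, -46, -270, -70, 0],
    [0.6, -46, -287, -70, 0],
    [0.6, -46, -287, -70, 0],
    [0.6, -46, -287, -40, 0],
    [0.6, -46, -287, -10, 0],
    [0.6, -46, -287, 6, 0],
    [0.6, -46, -287, 6, 0]
  ]
}}

```text
clock: 46.35
eef_pos: [557.6, 21.0, 73.3]
eef_rot: [-3.142, 0.002, 0.001]
wrist_force: [-0.8, -0.2, 0.8]
finger_gap: 56.7
finger_force: 0.0
```

Emit:
{"method": "arm_command", "body": {
  "steps": [
    [0.4, 0, 0, 0, 0],
    [0.1, 0, 0, 0, 0],
    [0.1, 0, 0, 0, 0],
    [0.1, 0, 0, 0, 0],
    [0.1, 0, 0, 0, 0],
    [0.1, 0, 0, 0, 0]
  ]
}}

```text
clock: 47.1
eef_pos: [557.7, 21.9, 73.9]
eef_rot: [-3.142, 0.0, 0.002]
wrist_force: [-0.2, -0.2, -0.3]
finger_gap: 19.4
finger_force: 12.0
```

Emit:
{"method": "arm_command", "body": {
  "steps": [
    [0.1, 0, 0, -20, 0],
    [0.1, 0, 0, -60, 0],
    [0.1, 0, 0, -95, 0],
    [0.1, 8, 40, -95, 0],
    [0.1, 16, 80, -95, 0],
    [0.1, 24, 120, -95, 0],
    [0.1, 32, 160, -95, 0],
    [0.1, 40, 200, -95, 0],
    [0.1, 46, 233, -95, 0],
    [0.1, 46, 233, -95, 0],
    [0.1, 46, 233, -60, 0],
    [0.1, 46, 233, -30, 0],
    [0.1, 46, 233, -12, 0],
    [0.1, 46, 233, -7, 0],
    [0.1, 46, 233, -5, 0],
    [0.1, 46, 233, -4, 0]
  ]
}}

```text
clock: 49.1
eef_pos: [604.5, -211.2, 78.8]
eef_rot: [3.141, -0.001, 0.002]
wrist_force: [0.6, -0.0, -0.2]
finger_gap: 20.1
finger_force: 12.0
```

Emit:
{"method": "arm_command", "body": {
  "steps": [
    [0.3, 0, 0, 0, 0],
    [0.4, 0, 0, 0, 0],
    [0.4, 0, 0, 0, 0],
    [0.4, 0, 0, 0, 0],
    [0.4, 0, 0, -20, 0],
    [0.4, 0, 0, -60, 0],
    [0.4, 8, -45, -90, 0],
    [0.5, 20, -90, -100, 0],
    [0.6, 30, -130, -100, 0],
    [0.6, 40, -170, -100, 0],
    [0.6, 47, -207, -100, 0],
    [0.6, 47, -207, -100, 0]
  ]
}}

```text
clock: 50.6
eef_pos: [651.1, -1.7, 179.4]
eef_rot: [-3.141, -0.001, 0.005]
wrist_force: [-0.8, -0.2, -0.2]
finger_gap: 56.5
finger_force: 0.0
```

Run:
```python
from h import *
s=st();a=cam('top');b=cam('side')
f=lambda c,t:[(round(r['p'],2),np.round(r['rect'],1).tolist()) for r in find_in(c,t)]
print(f(a,'nozzle_a_mid'),f(b,'nozzle_a_mid'))
cv2.imwrite('pics/c12.png',np.hstack([cv2.resize(a['img'][150:290,220:360],(400,600),interpolation=2),cv2.resize(b['img'][140:280,210:350],(400,600),interpolation=2)])[:,:,::-1])
q=np.array([s['eef_pos'][0],s['eef_pos'][1],95]);print(((proj(b,[q,[652,-3.5,95]])-[210,140])*[400/140,600/140]+[400,0]).round().tolist())
```

```text
{'clock': 50.6, 'joints': [-0.059, 0.562, 1.257, 0.0, 1.322, 1.507], 'eef_pos': [651.095, -1.695, 179.378], 'eef_rot': [-3.141, -0.001, 0.005], 'wrist_force': [-0.79, -0.166, -0.156], 'finger_gap': 56.47, 'finger_force': 0.0}
[(0.56, [311.9, 224.0, 16.6, 18.8])] [(0.66, [277.4, 182.9, 4.5, 25.9]), (0.29, [329.8, 176.1, 10.5, 23.1])]
[[458.0, 249.0], [458.0, 248.0]]
```

View pics/c12.png

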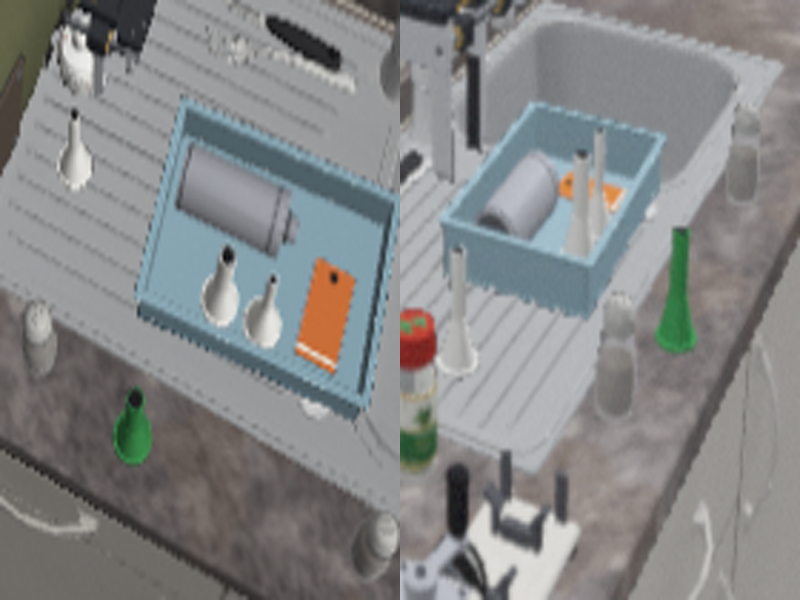

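Emit:
{"method": "arm_command", "body": {
  "steps": [
    [0.6, 1, 2, 40, 0],
    [0.6, 1, 2, 75, 0],
    [0.6, 1, 2, 95, 0],
    [0.6, 1, 2, 104, 0],
    [0.6, 1, 2, 104, 0],
    [0.3, 1, 2, 104, 0],
    [0.05, 1, 2, 104, 0],
    [0.05, 1, 2, 104, 0],
    [0.05, 1, 2, 104, 0],
    [0.05, 1, 2, 104, 0],
    [0.05, 1, 2, 104, 0]
  ]
}}

```text
clock: 52.18
eef_pos: [651.8, -6.0, 74.1]
eef_rot: [-3.142, -0.0, 0.002]
wrist_force: [-0.7, 0.1, 0.3]
finger_gap: 15.5
finger_force: 12.0
```

Emit:
{"method": "arm_command", "body": {
  "steps": [
    [0.05, 0, 0, -20, 0],
    [0.05, 0, 0, -60, 0],
    [0.05, 0, 0, -95, 0],
    [0.05, -13, 40, -95, 0],
    [0.05, -26, 80, -95, 0],
    [0.05, -39, 120, -95, 0],
    [0.05, -49, 153, -95, 0],
    [0.05, -49, 153, -95, 0],
    [0.05, -49, 153, -60, 0],
    [0.05, -49, 153, -30, 0],
    [0.05, -49, 153, -12, 0],
    [0.05, -49, 153, -7, 0],
    [0.05, -49, 153, -5, 0],
    [0.05, -49, 153, -5, 0]
  ]
}}

```text
clock: 53.92
eef_pos: [603.5, -159.1, 79.9]
eef_rot: [3.141, -0.001, 0.002]
wrist_force: [-0.6, -0.5, -0.7]
finger_gap: 15.8
finger_force: 12.0
```

Emit:
{"method": "arm_command", "body": {
  "steps": [
    [0.2, 0, 0, 0, 0],
    [0.35, 0, 0, 0, 0],
    [0.35, 0, 0, 0, 0],
    [0.35, 0, 0, 0, 0],
    [0.35, 0, 0, -20, 0],
    [0.35, 0, 0, -60, 0],
    [0.35, 0, 0, -120, 0],
    [0.35, -30, -40, -150, 0],
    [0.35, -60, -80, -150, 0],
    [0.35, -80, -120, -150, 0],
    [0.35, -100, -160, -150, 0],
    [0.35, -100, -200, -150, 0],
    [0.35, -100, -240, -150, 0],
    [0.35, -100, -240, -150, 0]
  ]
}}

```text
clock: 55.68
eef_pos: [502.5, 82.7, 230.4]
eef_rot: [-3.141, -0.002, 0.005]
wrist_force: [-0.8, -0.3, -0.0]
finger_gap: 32.5
finger_force: 0.0
```

Run:
```python
from h import *
s=st();a=cam('top');b=cam('side')
f=lambda c,t:[(round(r['p'],2),np.round(r['rect'],1).tolist()) for r in find_in(c,t)]
for t in ['nozzle_a_mid','salt_shaker','egg_timer','spice_jar_1','scraper_mid','barrel']: print(t,f(a,t),f(b,t))
# white tips check: brightness patches at expected tip positions in side view
for P in [(604,-265,60),(604,-211,60),(603,-159,60)]:
    u=proj(b,[P])[0];x,y=u.round().astype(int);print(u.round(),b['img'][y-1:y+2,x-1:x+2].mean((0,1)).round(), 'top',proj(a,[P])[0].round(), a['img'][tuple(proj(a,[P])[0].round().astype(int)[::-1])])
```

```text
{'clock': 55.675, 'joints': [0.091, 0.203, 1.628, 0.0, 1.309, 1.657], 'eef_pos': [502.491, 82.682, 230.383], 'eef_rot': [-3.141, -0.002, 0.005], 'wrist_force': [-0.805, -0.273, -0.039], 'finger_gap': 32.481, 'finger_force': 0.0}
nozzle_a_mid [(0.45, [313.1, 223.4, 13.5, 19.1])] [(0.67, [279.1, 189.7, 7.2, 9.6])]
salt_shaker [(0.63, [233.3, 228.4, 7.7, 14.8])] [(0.54, [287.8, 224.2, 14.5, 26.9]), (0.24, [223.6, 265.8, 27.4, 34.9])]
egg_timer [(0.64, [247.7, 162.6, 15.3, 14.2])] [(0.54, [198.4, 218.1, 15.6, 20.3]), (0.21, [276.0, 181.7, 5.3, 25.6])]
spice_jar_1 [(0.43, [305.6, 197.2, 44.7, 26.1])] [(0.88, [215.1, 231.6, 15.5, 39.3])]
scraper_mid [(0.85, [335.2, 224.4, 18.3, 26.6])] [(0.62, [275.5, 187.2, 9.6, 20.7])]
barrel [(0.63, [305.0, 197.2, 45.3, 30.3])] [(0.55, [249.6, 187.3, 26.8, 24.8])]
[280. 181.] [153. 156. 156.] top [313. 220.] [125 125 122]
[273. 187.] [154. 154. 153.] top [298. 214.] [140 139 136]
[267. 192.] [154. 154. 153.] top [283. 209.] [144 143 139]
```

```bash
python3 -c "
from cell import job
print(job.sign_off())"
```

```text
the job is handed in; nothing more can be done
None
```

I wound the crank until it ran slack, then put the barrel, the scraper and all three white nozzles in the tray; I signed the job off at about 56 s, with no verdict shown.

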